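Roll two round cases seat-up and chock them for soldering

TASK

Get the two round brass cases ready for their hinges: roll each one along its own soldering board until its white-fluxed, dark-grooved hinge seat faces straight up, then bring that board's block (black charcoal or cream fire-brick) close up against the case as a chock. Both cases must end lying still, seats up, chocked; do not pick the cases up, and leave the tools and pots around them where they are.

Things in the scene. Friction and masses are not known exactly. Their poses are not given: they have to be found in the camera images.
- case_large_center (a point): Centre of the larger round case: closed brass cylinder, diameter 40 mm, length 110 mm, 170 g, lying on board_large. y = its axis (level). z = from the centre out through the hinge seat, a dark groove 6 mm wide between 4 mm stripes of white flux along the case (a line scribed on each end points to it); seat on top = z up. Rolls without slip, 126 mm a turn; coasts up to 5 mm from 40 mm/s, 25 mm from 100 mm/s.
- board_large_top (a point): Centre of the upper face of the white soldering board under the larger case: 230 x 150 x 12 mm, fixed on the bench. x along the 230 mm side (the way the case rolls), y along the 150 mm side, z up. At the start the case lies across it, axis within 6 degrees of the board's y, at board x -50 to 5 mm. The charcoal chock stands near its +x end.
- charcoal_mid (a point): The chock of board_large: a loose black charcoal block, 38 x 60 x 30 mm high, about 60 g, standing on the board near its +x end, long side across it. The point is on its middle axis, 20 mm above its underside (level with the case's centre); x along its 38 mm, y along its 60 mm, z up. Slides stiffly under a push and stops with it.
- case_small_center (a point): Centre of the smaller round case: closed brass cylinder, diameter 30 mm, length 90 mm, 100 g, lying on board_small. y = its axis (level). z = from the centre out through the hinge seat, a dark groove 6 mm wide between 4 mm stripes of white flux along the case (a line scribed on each end points to it); seat on top = z up. Rolls without slip, 94 mm a turn; coasts up to 5 mm from 40 mm/s, 25 mm from 100 mm/s.
- board_small_top (a point): Centre of the upper face of the white soldering board under the smaller case: 230 x 150 x 12 mm, fixed on the bench. x along the 230 mm side (the way the case rolls), y along the 150 mm side, z up. At the start the case lies across it, axis within 6 degrees of the board's y, at board x -5 to 55 mm. The fire-brick chock stands near its -x end.
- firebrick_mid (a point): The chock of board_small: a loose cream fire-brick piece, 38 x 60 x 27 mm high, about 60 g, standing on the board near its -x end, long side across it. The point is on its middle axis, 15 mm above its underside (level with the case's centre); x along its 38 mm, y along its 60 mm, z up. Slides stiffly under a push and stops with it.
- third_hand: Third hand: black iron block 60 x 50 x 34 mm with an upright post and tweezers reaching sideways, 140 mm high in all, 0.9 kg. Loose, origin under its centre. Bystander, not to be disturbed.
- flux_pot: White flux pot with black lid, diameter 60 mm, 47 mm high. Loose, origin under its centre. Bystander, not to be disturbed.
- tweezers: Steel cross-lock tweezers lying flat between the boards, 150 mm long, 19 mm wide, 10 mm high. Loose, origin under its centre, x along its length. Bystander, not to be disturbed.
- bench_block: Square steel bench block, 90 x 90 x 22 mm. Loose, origin under its centre. Bystander, not to be disturbed.
- gas_torch: Small gas hand torch standing on its foot, foot diameter 68 mm, 150 mm high, nozzle reaching 72 mm to its -x. Loose, origin under its centre. Bystander, not to be disturbed.
- chasing_hammer: Hammer lying on the bench, 230 mm long. Loose. Bystander, not to be disturbed.
- borax_jar: Glass jar, diameter 52 mm, 75 mm high. Loose, origin under its centre. Bystander, not to be disturbed.
Things that resemble listed ones, but are neither listed nor needed, are in the scene too. What is shaped like the part that bears case_large_center but purple is not meant. There is more than one size of the part that bears charcoal_mid; the job needs the smallest.

How it is judged:
At the end, for the whole second after the job is handed in: Both cases lie at rest on their own boards (centre within 112 mm of the middle along the board, 50 mm across), seats within 15 degrees of straight up, each with its board's block standing on the board against it: gap at the block's middle at most 6 mm, sideways offset at most 45 mm (x of charcoal_mid in the frame of case_large_center between -0.045 and 0.045 m and y of charcoal_mid in the frame of case_large_center between -0.045 and 0.045 m and angle between each of charcoal_mid, firebrick_mid's own z axis and vertical below 0.15 rad and z of each of charcoal_mid, case_large_center in the frame of board_large_top below 0.024 m and angle between each of case_large_center, case_small_center's own z axis and vertical below 0.26 rad and x of case_large_center in the frame of board_large_top between -0.112 and 0.112 m and y of case_large_center in the frame of board_large_top between -0.05 and 0.05 m and z of case_large_center in the frame of board_large_top above 0.016 m and linear speed of each of case_large, case_small below 0.01 m/s and angular speed of each of case_large, case_small below 0.3 rad/s and x of firebrick_mid in the frame of case_small_center between -0.04 and 0.04 m and y of firebrick_mid in the frame of case_small_center between -0.045 and 0.045 m and z of each of firebrick_mid, case_small_center in the frame of board_small_top below 0.019 m and x of case_small_center in the frame of board_small_top between -0.112 and 0.112 m and y of case_small_center in the frame of board_small_top between -0.05 and 0.05 m and z of case_small_center in the frame of board_small_top above 0.011 m); the robot touches nothing.
It fails at once if the larger case is picked up: its centre rises more than 12 mm above its lying height (z of case_large_center in the frame of board_large_top above 0.032 m).
It fails at once if the smaller case is picked up: its centre rises more than 12 mm above its lying height (z of case_small_center in the frame of board_small_top above 0.027 m).
It fails at once if one of the tools and pots around is shifted more than 20 mm (distance of any of third_hand, flux_pot, tweezers, bench_block, gas_torch, chasing_hammer, borax_jar from where it was at the start of the episode above 0.02 m).
It also fails if it takes over 72 s, if anything falls off the work surface, if the arm or the gripper's body presses on something with over 40 N, if the wrist force passes 120 N, or if a joint passes its speed limit or range.

ROBOT

A 6-joint arm with a two-finger parallel gripper is mounted at the origin on the work surface. World frame = base frame: x ahead of the robot, y to its left, z up, the work surface at z = 0. Lengths are in m, angles in rad, forces in N, time in s.
With the tool pointing down it reaches from about 0.3 to 0.875 m from the base axis. Payload 4.2 kg.
Tool frame: the origin (TCP) lies at the very end of the fingers, on their centre line; the grasp point (between the pads) lies 19 mm behind it (tcp_to_grasp is the distance from the TCP to the grasp point, in m); z points along the fingers, y is the direction in which the jaws open and shut (so a half turn about z gives the same grasp; the last joint's range is limited). The gripper opens to 85 mm and grips with 20 to 120 N. Pads are 22 mm wide; open, the fingers measure 114 mm over their backs; the gripper's body (76 mm by 85 mm) begins 54 mm behind the grasp point. The pads swing forward as they close: fully open they stand 13 mm farther back than shut.
Start: joints at [-0.02, 0.32, 1.565, -0, 1.257, -0.02], TCP at [0.575, 0, 0.201] pointing down, gripper open.
Joint ranges: [-3.11, 3.11], [-0.84, 2.01], [0.21, 2.61], [-1.34, 4.49], [0.05, 2.63], [-2.56, 2.56]. Speed limits (rad/s): [2.57, 2.57, 3.14, 3.14, 3.14, 3.14].

INTERFACE

Orientations are given as a unit quaternion [x, y, z, w].
In Python, from rig import read_state, grab_frame, camera_model, close_job, recognise, regions_of, spot_point, tcp_to_grasp gives the robot as it stands.
- The arm moves only by the tool servo_tool, never from a script. Its argument "targets" is a list of rows, each a list of 3 entries, a list of its own where there are three numbers: the opening in per cent of the stroke, from 0 (shut) to 100 (fully open), then the shift along the world's x, y, z in cm, then the turn about the world's z in degrees. A call has 1 to 8 rows; each row is the pose to reach, as a shift and turn from the pose commanded when the call began; what a row does not reach only later rows make up. A row lasts 1/12 s, in which the tool goes at most 41.7 mm and 7.16 degrees, less where a joint would pass 70% of its speed; a pose out of reach is approached as far as the arm can. A call with a gripper value outside its range is refused whole. The fingers move at their own pace and stop on an object; the grip force is fixed at half the most. Time passes only in rows, so rows that repeat a pose let the fingers close. It gives the time, the measured TCP pose, the force and the opening at its end, in the units of the state.
- read_state(): the state, without advancing time (a new reading comes with each control period).
- grab_frame(name): name is "scene" or "side" or "wrist"; returns the picture (420x560x3 uint8, red, green, blue); there is no depth.
- camera_model(name): a dict with "fx", "fy", "cx", "cy" (pixels), "view" (4x4, takes a point from world to camera coordinates); the wrist camera has in their place "hand_eye" (4x4, takes a point from camera to tool coordinates, whose origin is the TCP and whose axes are the flange's). Camera axes: x right, y up, looking along -z (the intrinsics and any distortion apply to the point x, -y, -z); pixel columns grow to the right and rows downward; lengths in m; the calibration is good to about 2 mm. A picture is of the moment at which its call begins: read the wrist's pose just before it. camera_model takes no time and is no camera call.
- close_job(): hands the job in, once; it reports no verdict.
Trained networks look in the newest picture that a camera, given by its name, has taken for a name from the list of things; names that differ only in an ending like _2 or _b are one class to them, and where a whole thing is asked for, a point or a joint stands for the part that bears it (a point fixed in the world has none). Each returns a list of dicts, best first, with "conf" (0 to 1); they miss things now and then, are a little off and sometimes report something else, mostly with a low value. They report only what shows in the picture. A call takes as long as a camera call. They do not tell look-alikes from the thing itself.
- recognise(camera, query): "xy" ([column, row] in pixels, amid what is visible of it).
- regions_of(camera, query): "region" (420x560 bool, what is visible of it) and "xy" ([column, row] in pixels, amid what is visible of it).
- spot_point(camera, query): "xy" ([column, row] in pixels: a listed point, or the origin of a listed thing).
The state is a dict: "time_s": time; "joint_positions": joint angles; "joint_velocities": joint speeds; "joint_efforts": joint torques, N m; "eef_pos": TCP position; "eef_rot": TCP orientation; "contact_force": force on the tool from outside, world axes, zero at the start; "ft_torque": the same for the moment, N m; "grip_width": opening from 0.0 (shut) to 1.0 (fully open).
Only numpy, scipy, OpenCV 4.12 (cv2) and the standard library are available. Lean on these libraries where they do the work, as an engineer would, in place of code of your own. Each camera call takes 0.05 s, during which the arm holds its last target.

## Working session

There is one attempt and no reset: what is moved stays moved. The work goes in short steps, Python scripts to look and compute and a tool call to move; the robot and the scene stay as the last step left them, time stands still between calls to the robot, and variables do not carry over. Pictures are saved under pics/ and viewed, and the job is handed in when it is done.

Besides the shell and the picture viewer there is one more tool, called after "Request:" in YAML: its name, and indented under it one key for each argument. servo_tool: Moves the arm, as the interface text tells. Its arguments: {"type":"object","properties":{"targets":{"type":"array","items":{"type":"array"}}},"required":["targets"]}

```bash
mkdir -p pics; ls; python3 - <<'E'
from rig import *
import cv2,json
for c in("scene","side","wrist"):
    im=grab_frame(c); cv2.imwrite(f"pics/{c}0.png",im[:,:,::-1])
    m=camera_model(c); print(c,{k:(v if not hasattr(v,'tolist') else v.tolist()) for k,v in m.items()})
s=read_state();print(s)
E
```

```text
pics
scene {'fx': 509.8989368225216, 'fy': 509.8989368225216, 'cx': 276.20955584871257, 'cy': 215.51284968662605, 'view': [[0.7799617263624461, 0.6255938620148116, 0.017088745392972005, -0.425147643826879], [-0.5224647777695547, 0.6358677112204665, 0.5680693706031469, 0.2687833875873063], [0.34451453002728744, -0.45200063455335837, 0.8228032358732182, -1.6776311227728844], [0.0, 0.0, 0.0, 1.0]]}
side {'fx': 496.53051569564445, 'fy': 496.53051569564445, 'cx': 280.6462986782528, 'cy': 205.06719438231664, 'view': [[-0.9698000391188611, -0.2436760383472199, -0.010482006509242222, 0.5419269645264115], [0.13447029472811545, -0.5700410940045515, 0.8105374087491756, -0.12316613581586999], [-0.2034837191541116, 0.7846496922076107, 0.5855930639597026, -1.0912690935713272], [0.0, 0.0, 0.0, 1.0]]}
wrist {'fx': 296.84730201695737, 'fy': 296.84730201695737, 'cx': 280.1296852751431, 'cy': 207.51126654306447, 'hand_eye': [[-0.0007891630923882647, 0.9612941830822411, 0.2755229042999123, 0.0684540147754399], [0.9999996039823799, 0.0006452656133155497, 0.0006129170991124967, 0.0004933589918973968], [0.0004114081862629701, 0.275523278879541, -0.9612943116126139, -0.17242734472000676], [0.0, 0.0, 0.0, 1.0]]}
{'time_s': 0.15, 'joint_positions': array([-1.99933897e-02,  3.20180202e-01,  1.56537287e+00, -5.92829210e-06,
        1.25739853e+00, -1.99950315e-02]), 'joint_velocities': array([-5.15016480e-04, -3.19085662e-03, -3.58642400e-03, -1.45855353e-03,
       -2.09705546e-03,  7.29954691e-05]), 'joint_efforts': array([-9.13009580e-05, -4.15840280e+01, -2.34345907e+01, -1.12702321e-04,
        5.94026569e-03, -2.51738534e-06]), 'eef_pos': array([5.74614455e-01, 1.03085111e-05, 1.99965303e-01]), 'eef_rot': array([ 7.07105390e-01,  7.07107846e-01, -4.72790302e-04, -4.88015750e-04]), 'contact_force': array([0.39858724, 0.91932344, 0.65589499]), 'ft_torque': array([0.06092129, 0.00462535, 0.00530379]), 'grip_width': 0.9981960854183755}
```

View pics/scene0.png

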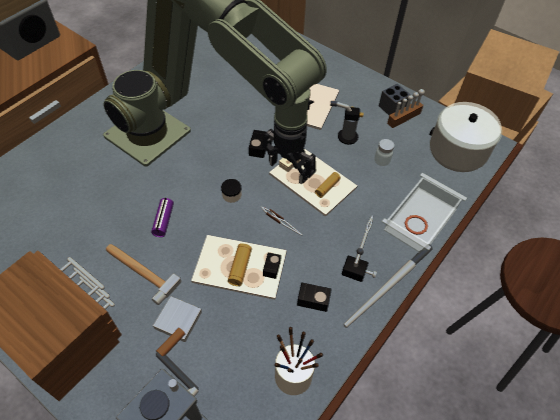

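View pics/side0.png

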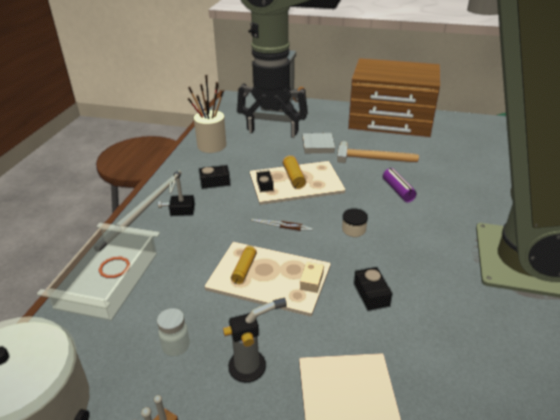

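View pics/wrist0.png

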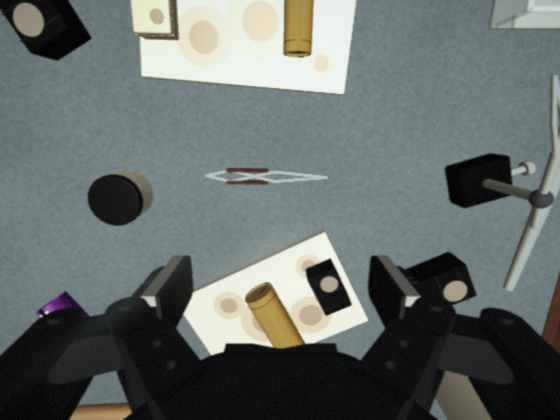

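```bash
cat > h.py <<'E'
from rig import *
import cv2,numpy as np
from scipy.spatial.transform import Rotation as Rn
def cam(c):
    m=camera_model(c); K=np.array([[m['fx'],0,m['cx']],[0,m['fy'],m['cy']],[0,0,1]])
    if 'view' in m: V=np.array(m['view'])
    else:
        s=read_state(); T=np.eye(4);T[:3,:3]=Rn.from_quat(s['eef_rot']).as_matrix();T[:3,3]=s['eef_pos']
        V=np.linalg.inv(T@np.array(m['hand_eye']))
    return K,V,m
def proj(c,P,kv=None):
    K,V,_=kv or cam(c); P=np.atleast_2d(P); q=P@V[:3,:3].T+V[:3,3]; q=q*[1,-1,-1]
    u=q@K.T; return u[:,:2]/u[:,2:]
def unproj(c,uv,z,kv=None):
    K,V,_=kv or cam(c); uv=np.atleast_2d(uv).astype(float)
    d=np.c_[uv,np.ones(len(uv))]@np.linalg.inv(K).T*[1,-1,-1]
    R=V[:3,:3]; o=-R.T@V[:3,3]; w=d@R; t=(z-o[2])/w[:,2]; return o+t[:,None]*w
def crop(im,x0,y0,x1,y1,f,name):
    cv2.imwrite('pics/'+name,cv2.resize(im[y0:y1,x0:x1,::-1],None,fx=f,fy=f,interpolation=cv2.INTER_CUBIC))
E
python3 - <<'E'
from h import *
a=cv2.imread('pics/scene0.png')[:,:,::-1];b=cv2.imread('pics/side0.png')[:,:,::-1];w=cv2.imread('pics/wrist0.png')[:,:,::-1]
def rs(i,r,f):
    x0,y0,x1,y1=r; return cv2.resize(i[y0:y1,x0:x1],(400,300),interpolation=cv2.INTER_CUBIC)
t=np.vstack([np.hstack([rs(a,(190,230,290,305),4),rs(a,(265,140,365,215),4)]),np.hstack([rs(b,(245,140,345,215),4),rs(b,(200,235,332,334),4)])])
cv2.imwrite('pics/crop0.png',t[:,:,::-1])
print([ (c,camera_model(c).keys()) for c in('scene','side','wrist')])
for q in ['case_large_center','case_small_center','charcoal_mid','firebrick_mid','board_large_top','board_small_top']:
  for c in('scene','side','wrist'):
    r=spot_point(c,q)
    print(q,c,[(np.round(x['xy'],1),round(x['conf'],2)) for x in r[:4]])
E
```

```text
[('scene', dict_keys(['fx', 'fy', 'cx', 'cy', 'view'])), ('side', dict_keys(['fx', 'fy', 'cx', 'cy', 'view'])), ('wrist', dict_keys(['fx', 'fy', 'cx', 'cy', 'hand_eye']))]
case_large_center scene [(array([164.4, 216.4]), 0.9), (array([240. , 263.7]), 0.86)]
case_large_center side [(array([292.6, 167.4]), 0.86), (array([398.4, 185.5]), 0.68), (array([246.9, 365.4]), 0.2)]
case_large_center wrist [(array([277.9, 322.7]), 0.95)]
case_small_center scene [(array([327.7, 183.2]), 0.56)]
case_small_center side [(array([241.2, 265.6]), 0.84)]
case_small_center wrist [(array([299.6,   5.2]), 0.62), (array([264. , 176.2]), 0.58)]
charcoal_mid scene [(array([311.9, 295.2]), 0.71), (array([274. , 261.8]), 0.65), (array([258. , 143.2]), 0.58)]
charcoal_mid side [(array([373.7, 287. ]), 0.96), (array([217.7, 175.7]), 0.87), (array([261.7, 179. ]), 0.71)]
charcoal_mid wrist [(array([435.8, 283.7]), 0.89), (array([33.7,  5.3]), 0.81), (array([328.7, 287. ]), 0.7)]
firebrick_mid scene [(array([289.7, 158.8]), 0.63)]
firebrick_mid side [(array([309.9, 275.2]), 0.57)]
firebrick_mid wrist [(array([154.1,   0.6]), 0.98)]
board_large_top scene [(array([346.3, 138.5]), 0.74), (array([181.3, 319.2]), 0.66), (array([236. , 266.4]), 0.65)]
board_large_top side []
board_large_top wrist [(array([270.5, 305. ]), 0.9)]
board_small_top scene [(array([311.2, 177. ]), 0.91)]
board_small_top side [(array([266.7, 276.1]), 0.91)]
board_small_top wrist [(array([246.1,   6.6]), 0.96)]
```

View pics/crop0.png

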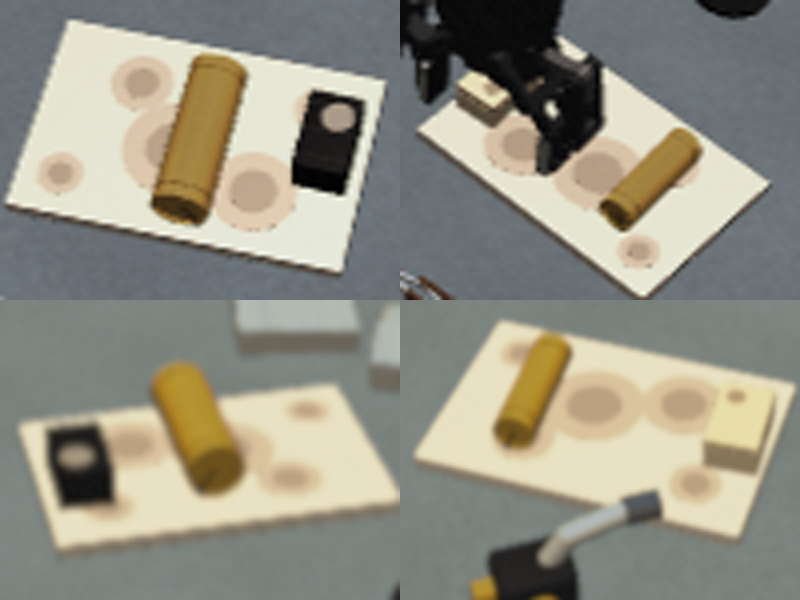

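```bash
cat >> h.py <<'E'
def boards(c,im,kv=None):
    kv=kv or cam(c)
    hsv=cv2.cvtColor(np.ascontiguousarray(im),cv2.COLOR_RGB2HSV)
    m=((hsv[...,2]>150)&((im[...,0].astype(int)-im[...,2])>8)).astype(np.uint8)
    m=cv2.morphologyEx(m,cv2.MORPH_CLOSE,np.ones((3,3)))
    out=[]
    for ct in cv2.findContours(m,cv2.RETR_EXTERNAL,cv2.CHAIN_APPROX_NONE)[0]:
        if cv2.contourArea(ct)<1500: continue
        P=unproj(c,ct[:,0,:],0.012,kv)[:,:2]
        r=cv2.minAreaRect((P*1000).astype(np.float32)); out.append((np.round(r[0],1),np.round(r[1],1),round(r[2],1)))
    return out
E
python3 - <<'E'
from h import *
for c in('scene','side','wrist'):
    im=cv2.imread(f'pics/{c}0.png')[:,:,::-1]; print(c,boards(c,im))
L=[('scene',(240,263.7),.032),('side',(292.6,167.4),.032),('wrist',(277.9,322.7),.032),('scene',(327.7,183.2),.027),('side',(241.2,265.6),.027),
('scene',(274,261.8),.032),('side',(261.7,179),.032),('wrist',(328.7,287),.032),('scene',(289.7,158.8),.027),('side',(309.9,275.2),.027)]
for c,uv,z in L: print(c,uv,np.round(unproj(c,uv,z)[0]*1000))
a=cv2.imread('pics/scene0.png')[:,:,::-1];b=cv2.imread('pics/side0.png')[:,:,::-1]
rs=lambda i,x,y:cv2.resize(i[y-12:y+12,x-16:x+16],(400,300),interpolation=cv2.INTER_CUBIC)
t=np.vstack([np.hstack([rs(a,235,280),rs(a,319,192)]),np.hstack([rs(b,300,181),rs(b,238,278)])])
cv2.imwrite('pics/crop1.png',t[:,:,::-1])
E
```

```text
scene [(array([ 562.3, -182.3]), array([230.5, 150. ]), 26.6), (array([537.5, 187.5]), array([149.8, 230.4]), 85.3), (array([ 811.6, 1041.5]), array([294.8, 456.8]), 9.0)]
side [(array([341.4, 412.3]), array([151.7, 126.7]), 17.1), (array([885.6, 483.4]), array([119.4, 237.2]), 38.8), (array([539.2, 186.1]), array([160.6, 233.4]), 85.3), (array([895. , 119.9]), array([182.3, 507.6]), 0.3), (array([ 575.1, -210.4]), array([234.8, 214.1]), 26.7), (array([  435. , -1998.5]), array([1103.6,  509.3]), 3.4), (array([ 1649., -1121.]), array([1208.4, 1649.2]), 13.3)]
wrist [(array([ 563.6, -185.1]), array([230. , 151.1]), 26.4), (array([497.8, 160.2]), array([ 64.7, 152.9]), 90.0)]
scene (240, 263.7) [ 570. -187.   32.]
side (292.6, 167.4) [ 579. -215.   32.]
wrist (277.9, 322.7) [ 572. -190.   32.]
scene (327.7, 183.2) [590. 191.  27.]
side (241.2, 265.6) [597. 188.  27.]
scene (274, 261.8) [ 637. -125.   32.]
side (261.7, 179) [ 645. -139.   32.]
wrist (328.7, 287) [ 638. -136.   32.]
scene (289.7, 158.8) [442. 195.  27.]
side (309.9, 275.2) [450. 182.  27.]
```

View pics/crop1.png

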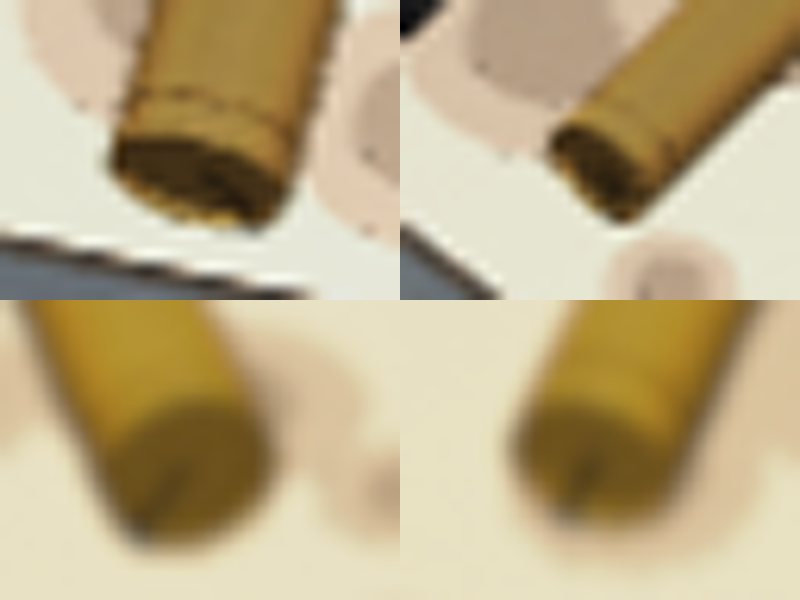

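```bash
cat >> h.py <<'E'
from scipy.optimize import minimize
def body_pts(kind,p):
    x,y,a=p
    if kind in('L','S'):
        r,l=(.02,.11) if kind=='L' else (.015,.09); th=np.linspace(0,2*np.pi,40)
        P=np.concatenate([np.c_[r*np.cos(th),np.full(40,s*l/2),r*np.sin(th)+r+.012] for s in(-1,1)])
    else:
        h=.03 if kind=='C' else .027
        P=np.array([[i*.019,j*.03,.012+k*h] for i in(-1,1) for j in(-1,1) for k in(0,1)])
    c,s=np.cos(a),np.sin(a); return P@np.array([[c,-s,0],[s,c,0],[0,0,1]]).T+[x,y,0]
def silh(kind,p,c,kv,f=4):
    u=proj(c,body_pts(kind,p),kv); h=cv2.convexHull((u*f+f/2).astype(np.float32))
    m=np.zeros((420*f,560*f),np.uint8); cv2.fillPoly(m,[np.round(h).astype(np.int32)],1); return m
def fit(kind,p0,obs):
    # obs: list of (cam,kv,mask)
    f=4; big=[(c,kv,cv2.resize(m.astype(np.uint8),None,fx=f,fy=f,interpolation=cv2.INTER_NEAREST)) for c,kv,m in obs]
    def cost(q):
        p=(q[0]/1000,q[1]/1000,q[2]/57.3); t=0
        for c,kv,m in big:
            s=silh(kind,p,c,kv,f); t+=1-(s&m).sum()/((s|m).sum()+1)
        return t/len(big)
    r=minimize(cost,np.array([p0[0]*1000,p0[1]*1000,np.degrees(p0[2])]),method='Nelder-Mead',options=dict(initial_simplex=np.array([p0[0]*1000,p0[1]*1000,np.degrees(p0[2])])+np.array([[0,0,0],[8,0,0],[0,8,0],[0,0,8]]),xatol=.1,fatol=1e-4,maxiter=150))
    return np.round(r.x,1),round(r.fun,3)
def region(c,q,p,z,R=15):
    u=proj(c,[p[0],p[1],z])[0]; best=[r for r in regions_of(c,q) if np.hypot(*(np.array(r['xy'])-u))<R]
    return best[0]['region'] if best else None
E
python3 - <<'E'
from h import *
for c in('scene','side','wrist'): grab_frame(c)
for k,q,p in [('L','case_large_center',(.572,-.189,.46)),('C','charcoal_mid',(.638,-.133,.46)),('S','case_small_center',(.593,.19,-.08)),('F','firebrick_mid',(.445,.19,-.08))]:
    ob={}
    for c in('scene','side','wrist'):
        m=region(c,q,p,.03)
        if m is not None: ob[c]=(c,cam(c),m); 
    for c in ob: print(k,c,fit(k,p,[ob[c]]),ob[c][2].sum())
    if len(ob)>1: print(k,'all',fit(k,p,[ob[c] for c in ob]))
print(read_state()['time_s'])
E
```

```text
L scene (array([ 568.8, -188.5,   26.7]), np.float64(0.063)) 612
L side (array([ 572.7, -194.2,   25.2]), np.float64(0.123)) 432
L wrist (array([ 569.7, -189.5,   26.4]), np.float64(0.219)) 2079
L all (array([ 570.1, -190.2,   26.8]), np.float64(0.14))
C scene (array([ 636.1, -132.9,   30.3]), np.float64(0.124)) 332
C side (array([ 638. , -137.2,   24.5]), np.float64(0.078)) 326
C wrist (array([ 637.3, -137.3,   24.7]), np.float64(0.063)) 1540
C all (array([ 637.3, -136.7,   25.2]), np.float64(0.103))
S scene (array([590.2, 187. ,  -2.3]), np.float64(0.093)) 290
S side (array([593.5, 184.4,  -1.8]), np.float64(0.083)) 602
S all (array([592.1, 186.2,  -2.2]), np.float64(0.122))
F scene (array([441.9, 175.4,  21.1]), np.float64(0.576)) 122
F side (array([446.8, 186. ,   2. ]), np.float64(0.116)) 537
F all (array([445.9, 184.8,  -0.5]), np.float64(0.363))
1.8
```

Request:
servo_tool:
  targets:
    - [60,[-0.4,-19,-6],26.5]
    - [60,[-0.4,-19,-6],26.5]
    - [60,[-0.4,-19,-6],26.5]
    - [60,[-0.4,-19,-6],26.5]
    - [60,[-0.4,-19,-6],26.5]
    - [60,[-0.4,-19,-8],26.5]
    - [60,[-0.4,-19,-10],26.5]
    - [60,[-0.4,-19,-10],26.5]

```text
time_s: 2.47
eef_pos: [0.5681, -0.19, 0.0966]
eef_rot: [0.527, 0.85, -0.001, -0.004]
contact_force: [-0.3, 0.0, 0.2]
grip_width: 0.601
```

```bash
python3 - <<'E'
from h import *
for c in('wrist','scene'):
    im=grab_frame(c); cv2.imwrite(f'pics/{c}1.png',im[:,:,::-1])
s=read_state();print(s['time_s'],s['eef_pos'],Rn.from_quat(s['eef_rot']).as_euler('xyz',degrees=True),s['grip_width'])
kv=cam('wrist');print(proj('wrist',[[.57,-.19,.032]],kv))
E
```

```text
2.5667 [ 0.57078582 -0.18990617  0.10038798] [-1.79952159e+02 -5.53159448e-02  1.16499062e+02] 0.597912188456876
[[279.71438155 206.6116792 ]]
```

View pics/wrist1.png

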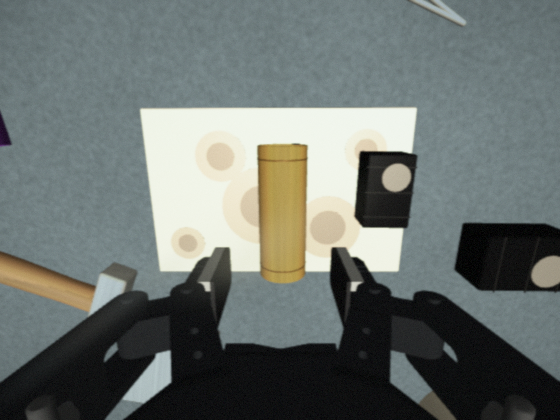

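Request:
servo_tool:
  targets:
    - [60,[0,0,-4],0]
    - [60,[0,0,-7],0]
    - [55,[0,0,-7.7],0]
    - [55,[0,0,-7.7],0]
    - [55,[-0.36,-0.18,-7.7],0]
    - [55,[-0.72,-0.36,-7.7],0]
    - [55,[-1.08,-0.54,-7.7],0]
    - [55,[-1.44,-0.72,-7.7],0]

```text
time_s: 3.23
eef_pos: [0.5572, -0.1978, 0.0254]
eef_rot: [0.526, 0.85, 0.0, 0.002]
contact_force: [0.0, 0.2, 0.1]
grip_width: 0.549
```

Request:
servo_tool:
  targets:
    - [55,[-0.36,-0.18,0],0]
    - [55,[-0.72,-0.36,0],0]
    - [55,[-1.08,-0.54,0],0]
    - [55,[-1.44,-0.72,0],0]
    - [55,[-1.8,-0.9,0],0]
    - [55,[-2.1,-1.05,0],0]
    - [55,[-2.2,-1.1,0],0]
    - [55,[-2.2,-1.1,0],0]

```text
time_s: 3.9
eef_pos: [0.5343, -0.2083, 0.0236]
eef_rot: [0.526, 0.85, 0.0, -0.0]
contact_force: [0.5, 0.3, -0.1]
grip_width: 0.55
```

```bash
python3 - <<'E'
from h import *
for c in('wrist','side'):
    im=grab_frame(c); cv2.imwrite(f'pics/{c}2.png',im[:,:,::-1])
a=cv2.imread('pics/wrist2.png');b=cv2.imread('pics/side2.png')
b=cv2.resize(b[120:220,230:363],(400,300),interpolation=cv2.INTER_CUBIC);a=cv2.resize(a,(400,300))
cv2.imwrite('pics/c2.png',np.hstack([a,b]))
s=read_state();print(s['time_s'],s['eef_pos'],s['grip_width'])
E
```

```text
4.0 [ 0.53477498 -0.20822136  0.02365655] 0.5505663269044415
```

View pics/c2.png

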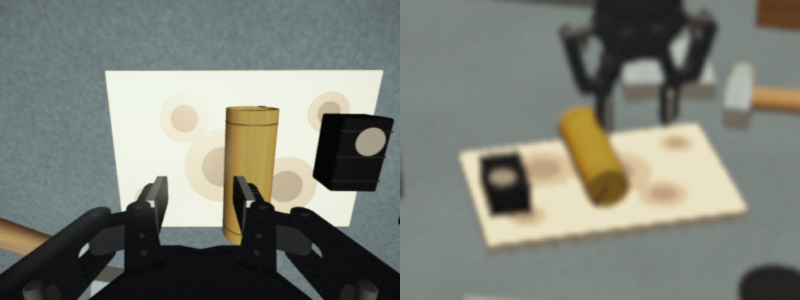

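```bash
python3 - <<'E'
from h import *
p=read_state()['eef_pos']
print(p,proj('wrist',p),proj('side',p),proj('scene',p))
im=grab_frame('scene');crop(im,190,200,330,305,5,'s2.png')
w=grab_frame('wrist');crop(w,130,60,530,360,2,'w2.png')
print(proj('side',[[.57,-.19,.032],[.535,-.208,.032]]),proj('wrist',[[.57,-.19,.032],[.535,-.208,.032]]))
E
```

```text
[ 0.53477498 -0.20822136  0.02365655] [[280.58130746 236.87472715]] [[307.79504916 173.20127115]] [[225.24918083 263.3982682 ]]
[[293.6772492  172.50205916]
 [307.76348173 170.62056738]] [[347.17570737 241.21452856]
 [280.92514693 242.01022242]]
```

View pics/s2.png

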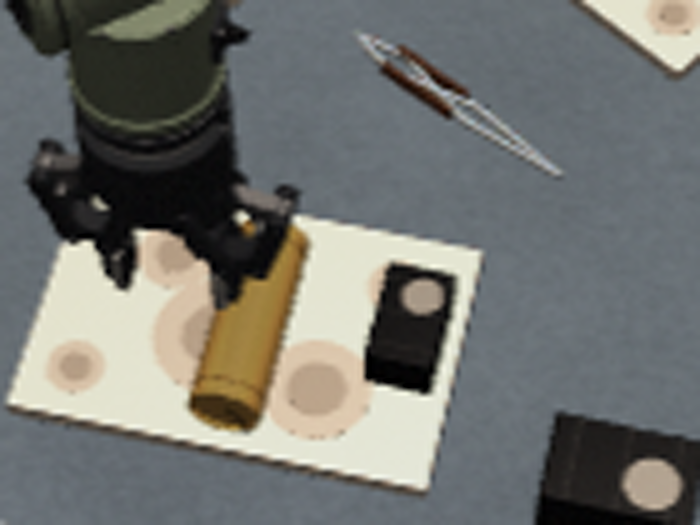

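View pics/w2.png

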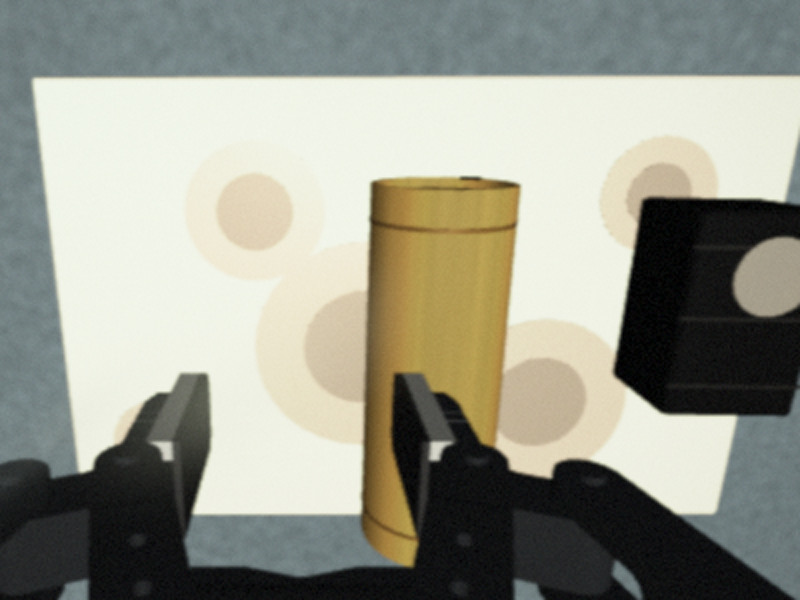

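```bash
python3 - <<'E'
from h import *
p=read_state()['eef_pos'];d=np.array([.895,.446,0])
for z in(0.024,.034,.044,.054,.064):
  for s in(-1,1):
    q=p+s*.026*d;q[2]=z
    print(z,s,[np.round(proj(c,q)[0],1) for c in('scene','side','wrist')])
im=grab_frame('side');crop(im,260,110,360,185,8,'sd2.png')
E
```

```text
0.024 -1 [array([216. , 261.5]), array([317. , 171.9]), array([238.7, 237.1])]
0.024 1 [array([234.6, 265.2]), array([298.5, 174.3]), array([322.5, 237.1])]
0.034 -1 [array([215.7, 259.6]), array([317.1, 168.8]), array([236.4, 243.4])]
0.034 1 [array([234.4, 263.4]), array([298.5, 171.1]), array([324.8, 243.4])]
0.044 -1 [array([215.4, 257.8]), array([317.2, 165.6]), array([233.8, 250.5])]
0.044 1 [array([234.2, 261.5]), array([298.6, 168. ]), array([327.4, 250.5])]
0.054 -1 [array([215.1, 255.9]), array([317.4, 162.5]), array([231. , 258.4])]
0.054 1 [array([234. , 259.7]), array([298.6, 164.8]), array([330.3, 258.4])]
0.064 -1 [array([214.8, 254. ]), array([317.5, 159.2]), array([227.7, 267.4])]
0.064 1 [array([233.8, 257.8]), array([298.6, 161.6]), array([333.6, 267.3])]
```

View pics/sd2.png

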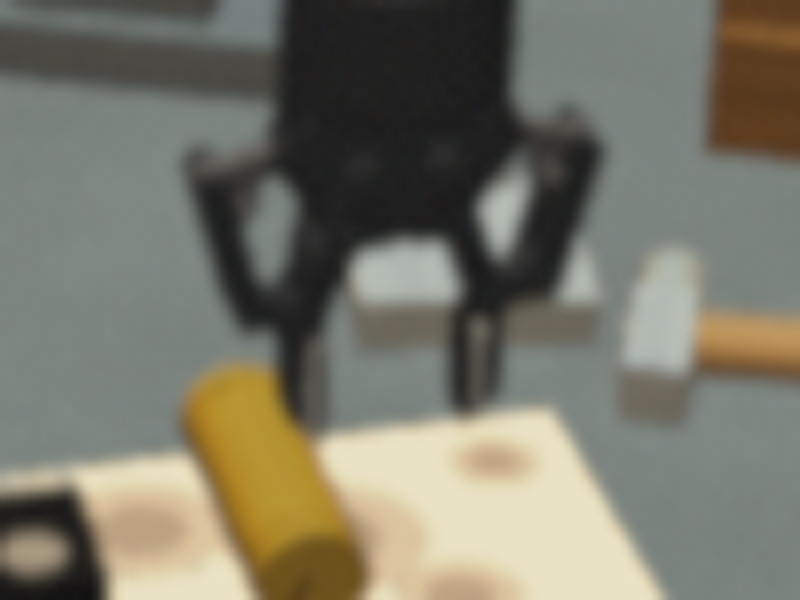

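Request:
servo_tool:
  targets:
    - [55,[0,0,3],0]
    - [55,[0,0,5],0]
    - [55,[2,1,5],0]
    - [55,[3.6,1.8,5],0]
    - [55,[3.6,1.8,5],0]
    - [55,[3.6,1.8,5],0]

```text
time_s: 4.65
eef_pos: [0.5708, -0.1898, 0.0734]
eef_rot: [0.526, 0.851, -0.0, -0.0]
contact_force: [0.4, -0.6, -0.4]
grip_width: 0.548
```

```bash
python3 - <<'E'
from h import *
p=read_state()['eef_pos'];print(p,read_state()['time_s'],read_state()['grip_width'])
d=np.array([.895,.446,0])
w=grab_frame('wrist');s=grab_frame('side');a=grab_frame('scene')
R=lambda i,x,y,W,H:cv2.resize(i[y:y+H,x:x+W],(400,300),interpolation=cv2.INTER_CUBIC)
cv2.imwrite('pics/c3.png',np.vstack([np.hstack([R(a,200,190,100,75),R(s,240,90,100,75)]),np.hstack([R(w,180,160,240,180),R(w,0,0,560,420)])])[:,:,::-1])
for dz in(0,.01,.02,.03):
  for s in(-1,1):
    q=p+s*.026*d;q[2]+=dz
    a,b,c=[proj(c,q)[0] for c in('scene','side','wrist')]
    print(dz,s,'scene crop',np.round((a-[200,190])*4),'side crop',np.round((b-[240,90])*4),'wrist crop',np.round((c-[180,160])*400/240+[0,300]))
E
```

```text
[ 0.57081357 -0.189791    0.07339791] 4.65 0.5479567651011569
0 -1 scene crop [118. 260.] side crop [252. 272.] wrist crop [101. 429.]
0 1 scene crop [195. 275.] side crop [175. 282.] wrist crop [241. 429.]
0.01 -1 scene crop [117. 252.] side crop [252. 259.] wrist crop [ 98. 439.]
0.01 1 scene crop [194. 268.] side crop [175. 268.] wrist crop [245. 439.]
0.02 -1 scene crop [116. 245.] side crop [252. 246.] wrist crop [ 94. 451.]
0.02 1 scene crop [194. 260.] side crop [175. 255.] wrist crop [249. 451.]
0.03 -1 scene crop [115. 237.] side crop [253. 233.] wrist crop [ 89. 464.]
0.03 1 scene crop [193. 252.] side crop [175. 242.] wrist crop [254. 464.]
```

View pics/c3.png

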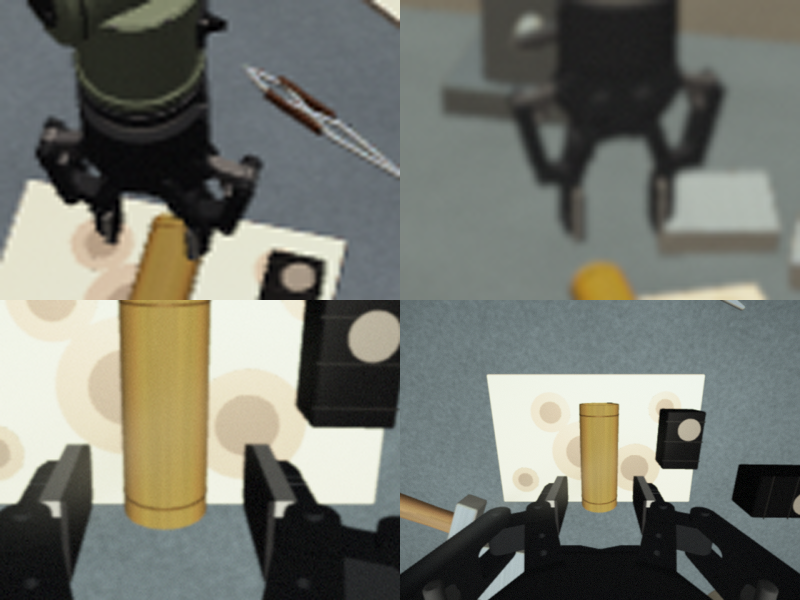

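Request:
servo_tool:
  targets:
    - [55,[0,0,-3],0]
    - [55,[0,0,-5.5],0]
    - [55,[0,0,-6.5],0]
    - [55,[0,0,-7],0]
    - [55,[0,0,-7.4],0]
    - [55,[0,0,-7.6],0]
    - [55,[0,0,-7.6],0]

```text
time_s: 5.38
eef_pos: [0.5711, -0.1905, -0.0017]
eef_rot: [0.526, 0.85, 0.0, 0.001]
contact_force: [0.1, -0.3, -0.5]
grip_width: 0.546
```

```bash
cat >> h.py <<'E'
def quad(name,sc=(200,190,120,90),sd=(240,90,120,90)):
    w=grab_frame('wrist');s=grab_frame('side');a=grab_frame('scene')
    R=lambda i,x,y,W,H:cv2.resize(i[y:y+H,x:x+W],(400,300),interpolation=cv2.INTER_CUBIC)
    cv2.imwrite('pics/'+name,np.vstack([np.hstack([R(a,*sc),R(s,*sd)]),np.hstack([R(w,160,120,240,180),R(w,0,0,560,420)])])[:,:,::-1])
    s=read_state();print(s['time_s'],s['eef_pos'],s['contact_force'],s['grip_width'])
E
python3 -c "
from h import *
quad('c4.png',(200,215,120,90),(240,110,120,90))"
```

```text
5.5333 [ 0.57128936 -0.19045448 -0.00137125] [-0.84187756 -0.00906815  0.75967178] 0.548749741831654
```

View pics/c4.png

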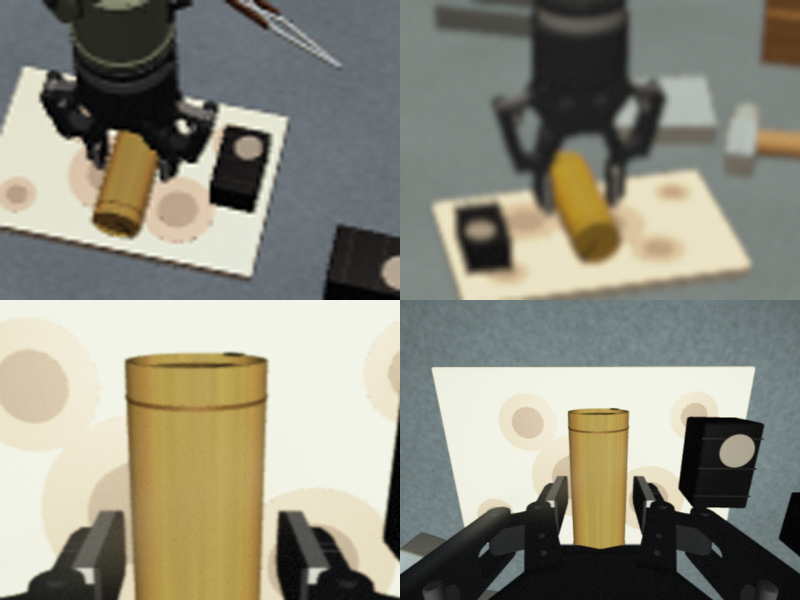

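Request:
servo_tool:
  targets:
    - [52,[0,0,-0.5],0]
    - [52,[-0.2,-0.1,-0.5],0]
    - [52,[-0.5,-0.25,-0.5],0]
    - [52,[-0.8,-0.4,-0.5],0]
    - [52,[-1.2,-0.6,-0.5],0]
    - [52,[-1.6,-0.8,-0.5],0]
    - [52,[-2,-1,-0.5],0]
    - [52,[-2.4,-1.2,-0.5],0]

```text
time_s: 6.2
eef_pos: [0.5461, -0.2025, -0.0073]
eef_rot: [0.526, 0.85, 0.0, 0.0]
contact_force: [-0.1, 0.3, 0.6]
grip_width: 0.519
```

```bash
python3 -c "
from h import *
quad('c5.png',(180,215,120,90),(240,110,120,90))"
```

```text
6.35 [ 0.54616784 -0.20243274 -0.00734159] [0.13297114 0.5096548  0.19422356] 0.5217188535354371
```

View pics/c5.png

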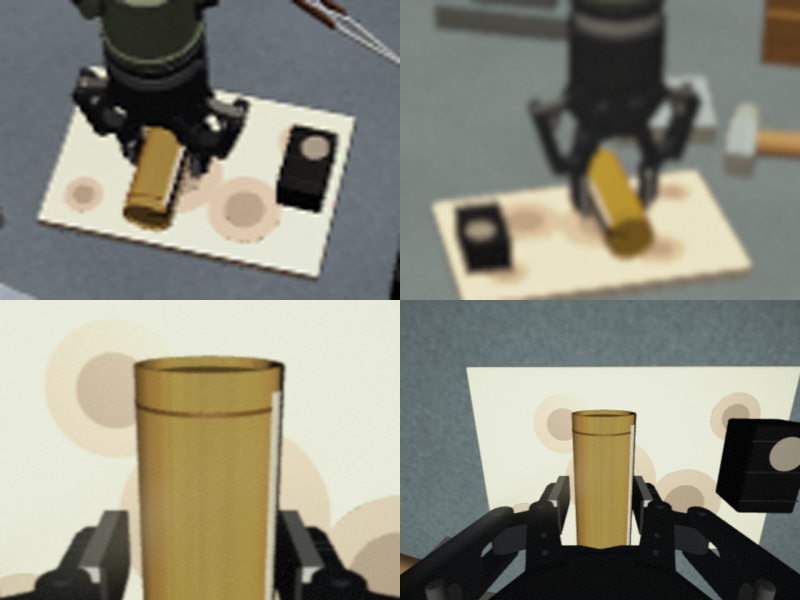

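Request:
servo_tool:
  targets:
    - [52,[-0.36,-0.18,0],0]
    - [52,[-0.72,-0.36,0],0]
    - [52,[-1.08,-0.54,0],0]
    - [52,[-1.44,-0.72,0],0]
    - [52,[-1.8,-0.9,0],0]
    - [52,[-2,-1,0],0]
    - [52,[-2.1,-1.05,0],0]
    - [52,[-2.1,-1.05,0],0]

```text
time_s: 7.02
eef_pos: [0.5253, -0.2128, -0.0073]
eef_rot: [0.526, 0.85, 0.0, -0.0]
contact_force: [0.2, -0.2, 0.7]
grip_width: 0.519
```

```bash
python3 -c "
from h import *
quad('c6.png',(180,215,120,90),(240,110,120,90))
w=grab_frame('wrist');crop(w,180,130,400,295,3.6,'w6.png')
"
```

```text
7.1667 [ 0.52577353 -0.21269501 -0.00734374] [0.42752788 0.02406712 0.13847707] 0.5177137859467386
```

View pics/c6.png

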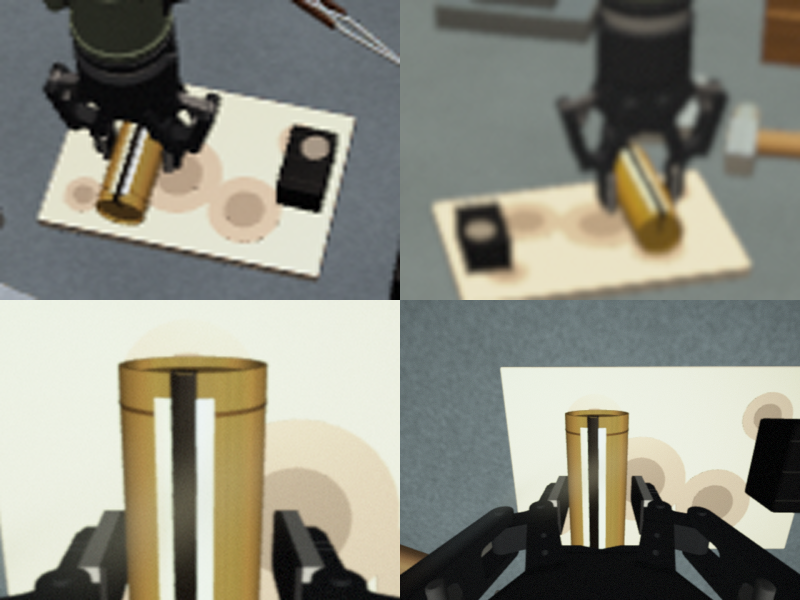

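View pics/w6.png

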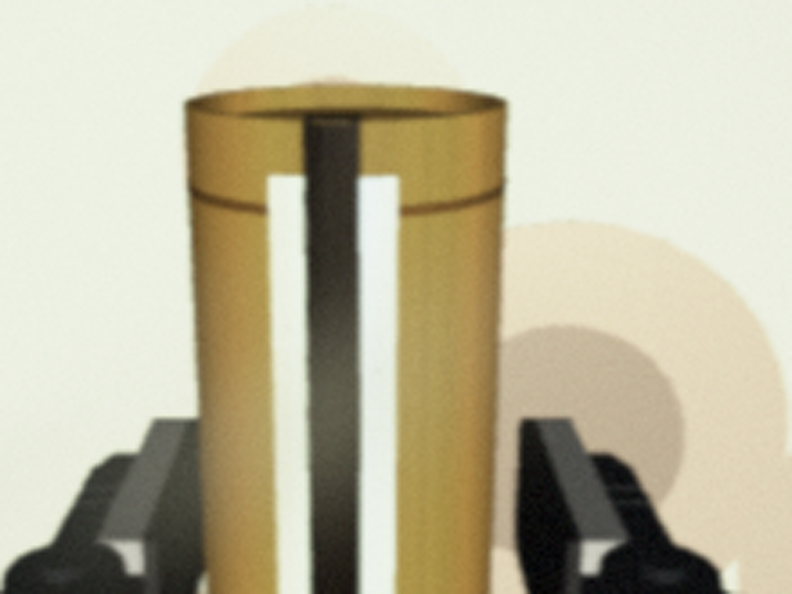

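Request:
servo_tool:
  targets:
    - [52,[0.09,0.045,0],0]
    - [52,[0.18,0.09,0],0]
    - [52,[0.27,0.13,0],0]
    - [52,[0.27,0.13,0],0]
    - [60,[0.27,0.13,0],0]
    - [70,[0.27,0.13,0],0]
    - [70,[0.27,0.13,3],0]
    - [80,[0.27,0.13,7],0]

```text
time_s: 7.88
eef_pos: [0.5254, -0.2102, 0.0601]
eef_rot: [0.526, 0.85, -0.001, -0.004]
contact_force: [1.1, -0.5, -0.3]
grip_width: 0.795
```

```bash
cat >> h.py <<'E'
def fitall(k,q,p,cams=('scene','side','wrist'),z=.03):
    ob=[]
    for c in cams:
        grab_frame(c); m=region(c,q,p,z,25)
        if m is not None: ob.append((c,cam(c),m)); print(k,c,fit(k,p,[ob[-1]]),m.sum())
    if len(ob)>1: print(k,'all',fit(k,p,ob))
E
python3 -c "
from h import *
quad('c7.png',(180,215,120,90),(240,110,120,90))
w=grab_frame('wrist');crop(w,180,100,400,265,3.6,'w7.png')
fitall('L','case_large_center',(.526,-.212,.46))
fitall('C','charcoal_mid',(.638,-.137,.46))
print(read_state()['joint_positions'],read_state()['time_s'])
"
```

```text
8.0333 [ 0.53067077 -0.21242218  0.06581515] [-0.26968529 -0.29380698 -0.44660345] 0.7995998266689217
L scene (array([ 526.9, -210.6,   27.7]), np.float64(0.089)) 592
L side (array([ 528.2, -213.4,   25.4]), np.float64(0.095)) 445
L wrist (array([ 528.2, -213.8,   26.6]), np.float64(0.029)) 8709
L all (array([ 527.9, -213.3,   26.4]), np.float64(0.078))
C scene (array([ 636.7, -133.5,   26.1]), np.float64(0.055)) 378
C side (array([ 640.4, -142.2,   22.7]), np.float64(0.126)) 298
C wrist (array([ 636.7, -138. ,   25.2]), np.float64(0.069)) 6505
C all (array([ 637.7, -136.6,   24.4]), np.float64(0.113))
[-4.00846134e-01  4.31059471e-01  1.77129959e+00  1.00330266e-04
  9.39549298e-01 -8.63466403e-01] 8.6833
```

View pics/w7.png

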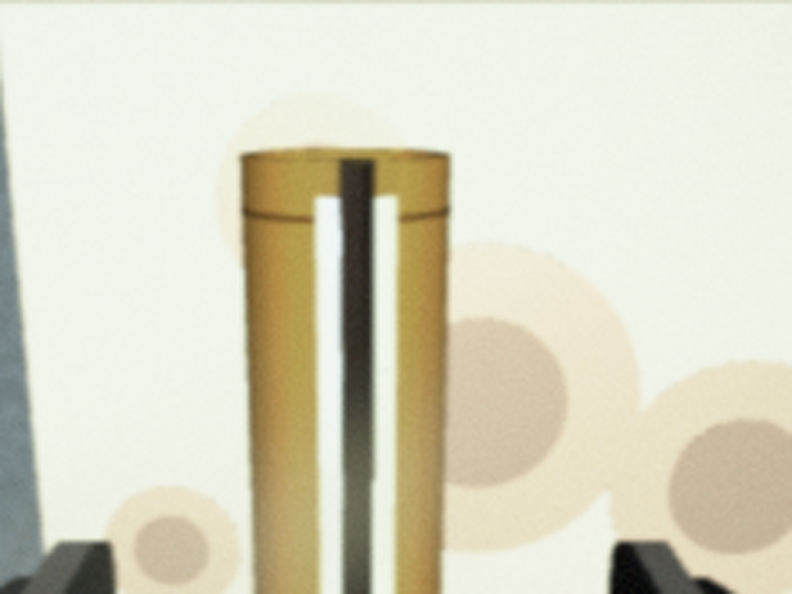

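View pics/c7.png

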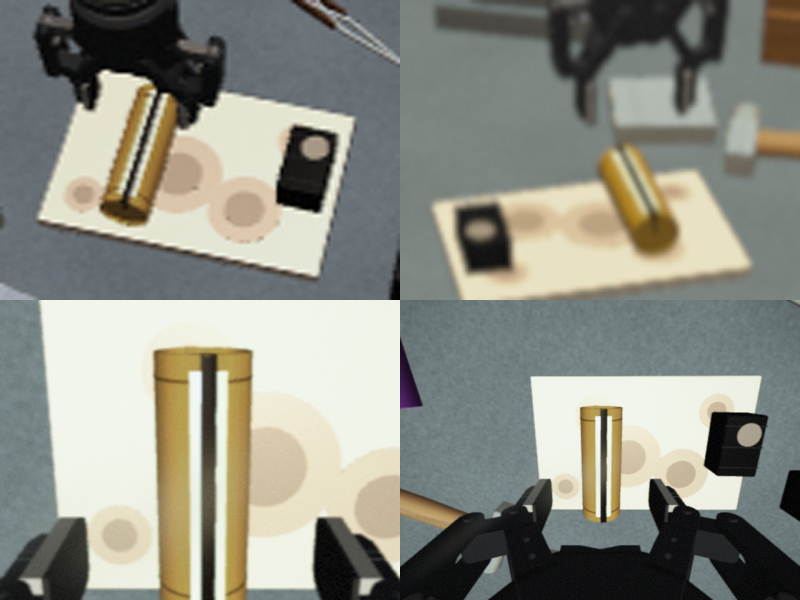

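Request:
servo_tool:
  targets:
    - [100,[2,1.5,3],-7]
    - [100,[5,3.5,3],-14]
    - [100,[8,5.5,3],-21]
    - [100,[10.6,7.5,3],-28]
    - [100,[10.6,7.5,3],-35]
    - [100,[10.6,7.5,3],-42]
    - [100,[10.6,7.5,3],-49]
    - [100,[10.6,7.5,3],-56]

```text
time_s: 9.35
eef_pos: [0.6344, -0.1361, 0.0923]
eef_rot: [0.865, 0.501, -0.0, -0.0]
contact_force: [0.3, 0.5, 0.6]
grip_width: 0.996
```

Request:
servo_tool:
  targets:
    - [100,[0,0,0],-7]
    - [100,[0,0,0],-14]
    - [100,[0,0,0],-21]
    - [100,[0,0,0],-28]
    - [100,[0,0,-1],-35]
    - [100,[0,0,-2],-35.5]
    - [100,[0,0,-2],-35.5]

```text
time_s: 9.93
eef_pos: [0.6326, -0.136, 0.0702]
eef_rot: [0.976, 0.218, -0.002, -0.001]
contact_force: [-1.1, 0.6, -0.1]
grip_width: 1.003
```

```bash
python3 -c "
from h import *
quad('c8.png',(220,205,120,90),(210,110,120,90))
s=read_state();print(Rn.from_quat(s['eef_rot']).as_euler('xyz',degrees=True),s['joint_positions'])
fitall('C','charcoal_mid',(.638,-.137,.46),('wrist',))
"
```

```text
10.0833 [ 0.63429643 -0.136382    0.07249973] [ 0.36109431  0.13200963 -0.02521584] 1.0030384885856427
[-1.79992062e+02  1.62816234e-02  2.51083763e+01] [-2.29478640e-01  5.30692009e-01  1.56048878e+00 -7.73962611e-05
  1.05072079e+00  9.03132343e-01]
C wrist (array([ 637.7, -138.2,   26.5]), np.float64(0.056)) 4610
```

View pics/c8.png

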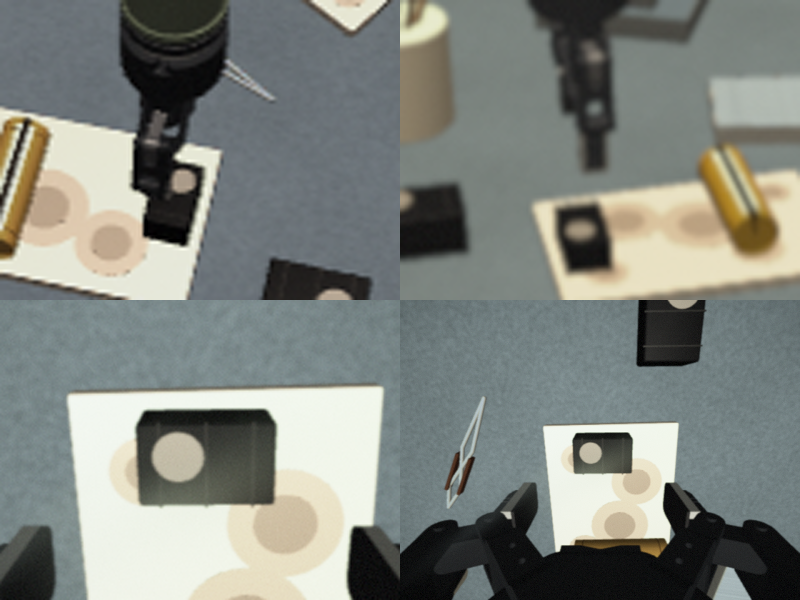

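Request:
servo_tool:
  targets:
    - [100,[0.35,-0.15,-2],0]
    - [100,[0.35,-0.15,-5],0]
    - [100,[0.35,-0.15,-7],0]
    - [100,[0.35,-0.15,-8],0]
    - [100,[0.35,-0.15,-8],0]
    - [60,[0.35,-0.15,-8],0]
    - [60,[0.35,-0.15,-8],0]
    - [60,[0.35,-0.15,-8],0]

```text
time_s: 10.85
eef_pos: [0.6397, -0.1383, -0.0047]
eef_rot: [0.976, 0.216, 0.002, 0.001]
contact_force: [0.6, 0.2, 0.5]
grip_width: 0.682
```

```bash
python3 -c "
from h import *
quad('c9.png',(220,205,120,90),(210,110,120,90))
"
```

```text
11.0 [ 0.63951858 -0.13824216 -0.00511725] [-0.26435849  0.81416883  6.86306904] 0.6854176075201693
```

View pics/c9.png

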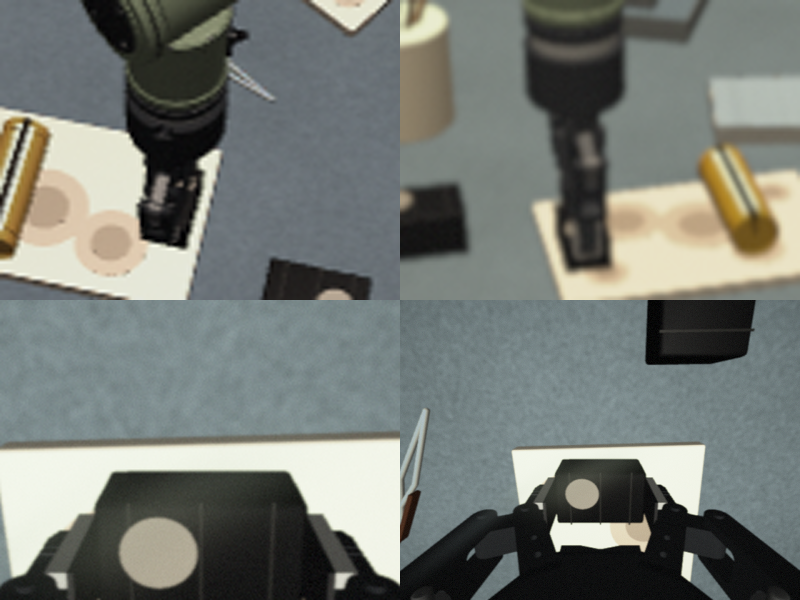

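Request:
servo_tool:
  targets:
    - [60,[-0.5,-0.25,0.1],0]
    - [60,[-1.6,-0.8,0.1],0]
    - [60,[-2.8,-1.4,0.1],0]
    - [60,[-4,-2,0.1],0]
    - [60,[-5.2,-2.6,0.1],0]
    - [60,[-6.2,-3.1,0.1],0]
    - [60,[-6.8,-3.4,0.1],0]
    - [60,[-6.8,-3.4,0.1],0]

```text
time_s: 11.67
eef_pos: [0.5685, -0.1732, -0.0051]
eef_rot: [0.976, 0.216, 0.0, 0.001]
contact_force: [-1.9, -1.2, 8.2]
grip_width: 0.682
```

```bash
python3 -c "
from h import *
quad('c10.png',(190,225,80,60),(260,130,80,60))
fitall('L','case_large_center',(.528,-.2135,.46),('scene','side'))
fitall('C','charcoal_mid',(.572,-.172,.46))
"
```

```text
11.8167 [ 0.56848028 -0.17320241 -0.00512173] [-3.35840871 -2.49679637  7.8727458 ] 0.681522242834394
L scene (array([ 526.3, -209.6,   27.1]), np.float64(0.086)) 587
L side (array([ 526.8, -213.2,   23.9]), np.float64(0.121)) 476
L all (array([ 526.7, -211. ,   25.8]), np.float64(0.117))
C scene (array([ 576.4, -169. ,   43.1]), np.float64(0.631)) 133
C side (array([ 569. , -174.1,   25.8]), np.float64(0.46)) 194
C wrist (array([ 567.6, -174.9,   25.7]), np.float64(0.075)) 10881
C all (array([ 568.4, -173.8,   26.8]), np.float64(0.406))
```

View pics/c10.png

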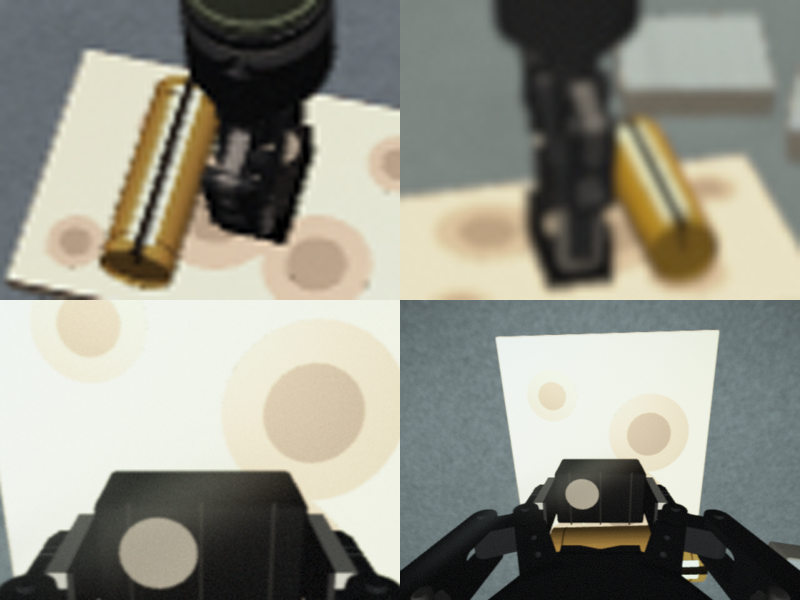

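Request:
servo_tool:
  targets:
    - [60,[-0.25,-0.12,0],0]
    - [60,[-0.5,-0.25,0],0]
    - [60,[-0.7,-0.35,0],0]
    - [60,[-0.85,-0.42,0],0]
    - [60,[-1,-0.5,0],0]
    - [60,[-1.1,-0.55,0],0]
    - [60,[-1.15,-0.57,0],0]
    - [60,[-1.15,-0.57,0],0]

```text
time_s: 12.98
eef_pos: [0.5591, -0.1782, -0.0051]
eef_rot: [0.976, 0.216, 0.002, 0.001]
contact_force: [1.8, 0.3, 6.7]
grip_width: 0.684
```

```bash
python3 -c "
from h import *
quad('c11.png',(190,225,80,60),(260,130,80,60))
w=grab_frame('wrist');crop(w,180,200,380,350,4,'w11.png')
fitall('C','charcoal_mid',(.557,-.18,.46),('wrist',))
"
```

```text
13.1333 [ 0.55911521 -0.17818015 -0.00510572] [1.94097909 1.09975757 6.22006235] 0.6827814214783667
C wrist (array([ 557.7, -180.4,   24.8]), np.float64(0.075)) 10883
```

View pics/c11.png

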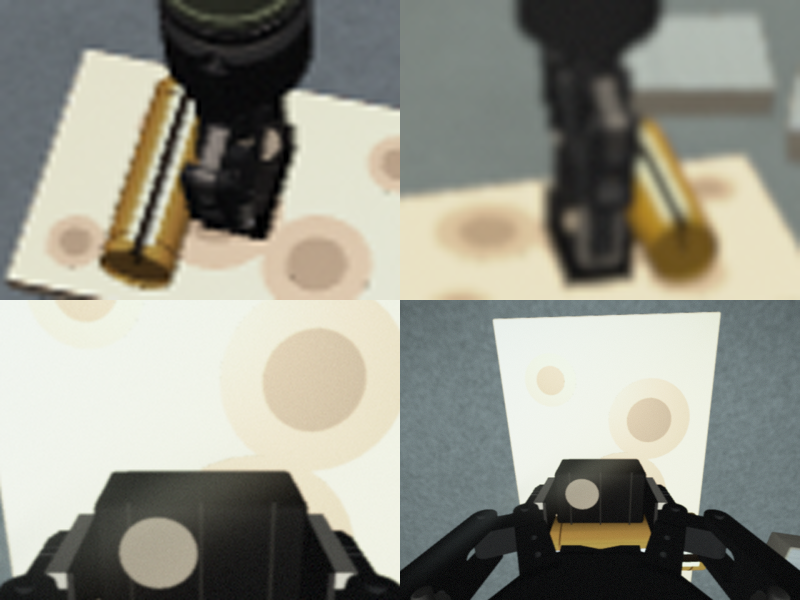

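View pics/w11.png

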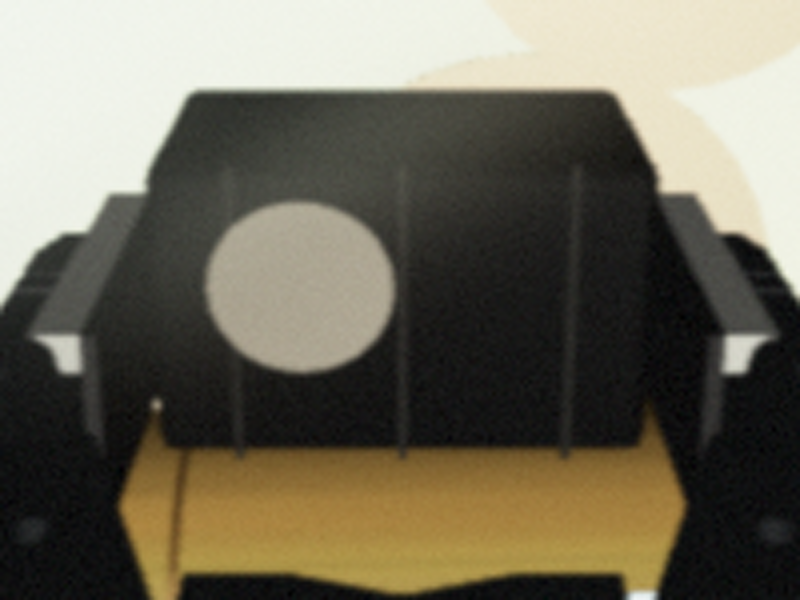

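Request:
servo_tool:
  targets:
    - [60,[-0.07,-0.03,0],0]
    - [60,[-0.14,-0.07,0],0]
    - [60,[-0.14,-0.07,0],0]
    - [80,[-0.14,-0.07,0],0]
    - [95,[-0.14,-0.07,0],0]
    - [95,[-0.14,-0.07,0.5],0]
    - [95,[-0.14,-0.07,4],0]
    - [95,[-0.14,-0.07,8],0]

```text
time_s: 13.95
eef_pos: [0.5538, -0.1775, 0.0716]
eef_rot: [0.976, 0.216, -0.004, -0.002]
contact_force: [-0.2, -0.6, 0.7]
grip_width: 0.954
```

Request:
servo_tool:
  targets:
    - [95,[-2,4,4],7]
    - [95,[-4,8,7],14]
    - [80,[-6,12,9],21]
    - [60,[-7,16,9],28]

```text
time_s: 14.28
eef_pos: [0.4976, -0.0493, 0.1582]
eef_rot: [0.894, 0.448, 0.001, 0.001]
contact_force: [1.2, -0.0, -0.4]
grip_width: 0.692
```

```bash
python3 -c "
from h import *
quad('c12.png',(190,225,80,60),(260,130,80,60))
fitall('L','case_large_center',(.527,-.213,.46),('scene','side'))
fitall('C','charcoal_mid',(.556,-.181,.46),('scene','side'))
print(read_state()['joint_positions'])
"
```

```text
14.4333 [ 0.49703794 -0.04776286  0.15676071] [-0.78129262 -1.67400026 -0.35741623] 0.6010443867864905
L scene (array([ 525.7, -209.5,   27.8]), np.float64(0.062)) 600
L side (array([ 527.9, -214.3,   27. ]), np.float64(0.08)) 466
L all (array([ 527.2, -212. ,   27.5]), np.float64(0.088))
C scene (array([ 554.7, -176.5,   24.9]), np.float64(0.091)) 356
C side (array([ 558.8, -180.9,   23.7]), np.float64(0.096)) 326
C all (array([ 556.8, -178. ,   23.5]), np.float64(0.12))
[-1.23472542e-01  2.39607745e-01  1.80107027e+00 -1.47380306e-04
  1.10218556e+00  5.23953390e-01]
```

View pics/c12.png

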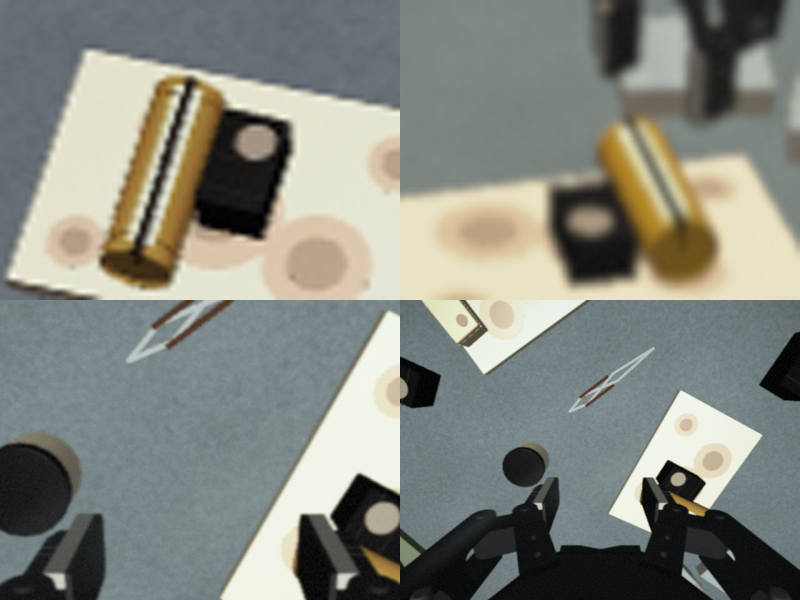

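```bash
python3 -c "
from h import *
for c,uv,z in [('side',(247,365),0),('scene',(348,138),0),('side',(277,302),.12),('side',(277,302),.14),('side',(181,206),0),('scene',(355,272),0),('side',(172,345),0.0)]:
    print(c,uv,z,np.round(unproj(c,uv,z)[0],3))
grab_frame('scene');grab_frame('side')
for q in('gas_torch','third_hand','flux_pot','borax_jar'):
  for c in('scene','side'):
    r=spot_point(c,q)
    print(q,c,[(np.round(unproj(c,x['xy'],0)[0],3),round(x['conf'],2)) for x in r[:2]])
"
```

```text
side (247, 365) 0 [0.519 0.404 0.   ]
scene (348, 138) 0 [0.522 0.408 0.   ]
side (277, 302) 0.12 [0.475 0.354 0.12 ]
side (277, 302) 0.14 [0.47  0.372 0.14 ]
side (181, 206) 0 [ 0.826 -0.017  0.   ]
scene (355, 272) 0 [0.818 0.006 0.   ]
side (172, 345) 0.0 [0.667 0.395 0.   ]
gas_torch scene [(array([0.511, 0.407, 0.   ]), 0.91)]
gas_torch side [(array([0.519, 0.408, 0.   ]), 0.56)]
third_hand scene [(array([ 0.812, -0.005,  0.   ]), 0.66), (array([0.666, 0.409, 0.   ]), 0.19)]
third_hand side [(array([ 0.81 , -0.002,  0.   ]), 0.65)]
flux_pot scene [(array([ 0.387, -0.019,  0.   ]), 0.87)]
flux_pot side [(array([ 0.383, -0.011,  0.   ]), 0.64), (array([0.55 , 0.174, 0.   ]), 0.33)]
borax_jar scene [(array([0.655, 0.401, 0.   ]), 0.7)]
borax_jar side [(array([0.658, 0.39 , 0.   ]), 0.96)]
```

Request:
servo_tool:
  targets:
    - [55,[2,4,0],7]
    - [55,[4,8,0],14]
    - [55,[6,12,-1],21]
    - [55,[8,16,-2],28]
    - [55,[9.5,20,-4],34.8]
    - [55,[9.5,23.4,-6],34.8]
    - [55,[9.5,23.4,-6],34.8]
    - [55,[9.5,23.4,-6],34.8]

```text
time_s: 16.0
eef_pos: [0.5917, 0.1874, 0.0928]
eef_rot: [0.719, 0.695, -0.002, -0.001]
contact_force: [0.8, -0.4, 0.6]
grip_width: 0.551
```

```bash
python3 -c "
from h import *
quad('c13.png',(265,140,120,90),(190,220,120,90))
s=read_state();print(Rn.from_quat(s['eef_rot']).as_euler('xyz',degrees=True))
fitall('S','case_small_center',(.592,.186,-.04),('wrist',))
"
```

```text
16.15 [0.59301127 0.18359456 0.09614061] [-0.36139362 -0.24021417  0.19255095] 0.5524653614018498
[1.79973056e+02 3.87591563e-02 8.77871439e+01]
S wrist (array([593.6, 182.8,  -1. ]), np.float64(0.033)) 3782
```

View pics/c13.png

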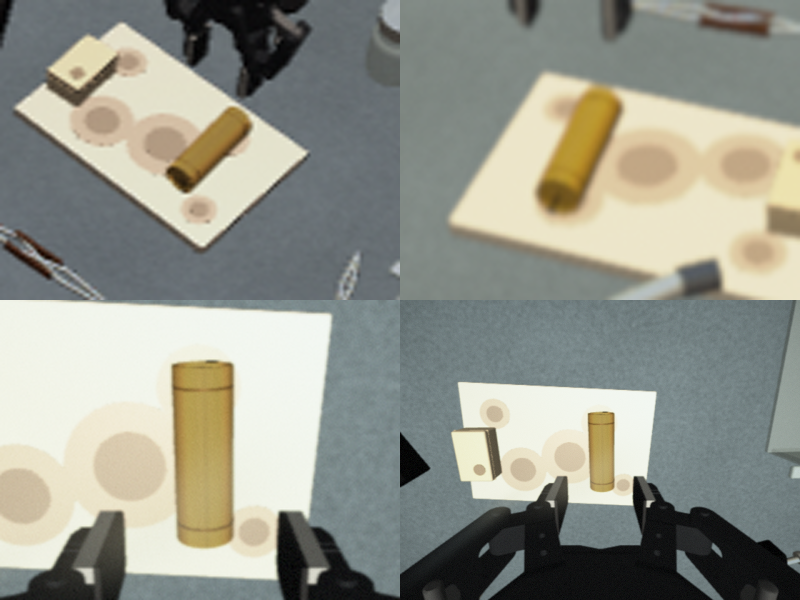

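Request:
servo_tool:
  targets:
    - [55,[0.05,0,-4],1]
    - [55,[0.05,0,-7.5],1]
    - [52,[0.05,0,-9.5],1]
    - [46,[0.05,0,-10.3],1]
    - [43,[0.05,0,-10.3],1]
    - [43,[0.05,0,-10.3],1]
    - [43,[-0.2,0,-10.3],1]
    - [43,[-0.5,0.01,-10.3],1]

```text
time_s: 16.92
eef_pos: [0.5895, 0.1848, -0.0053]
eef_rot: [0.715, 0.699, 0.002, 0.001]
contact_force: [-0.5, -0.3, -0.5]
grip_width: 0.427
```

Request:
servo_tool:
  targets:
    - [43,[-0.35,0.01,0],0]
    - [43,[-0.7,0.01,0],0]
    - [43,[-1.05,0.02,0],0]
    - [43,[-1.4,0.03,0],0]
    - [43,[-1.75,0.03,0],0]
    - [43,[-2.1,0.04,0],0]
    - [43,[-2.2,0.04,0],0]
    - [43,[-2.2,0.04,0],0]

```text
time_s: 17.58
eef_pos: [0.5656, 0.1851, -0.0074]
eef_rot: [0.714, 0.7, -0.0, -0.0]
contact_force: [-0.9, -0.3, 0.1]
grip_width: 0.432
```

```bash
python3 -c "
from h import *
quad('c14.png',(265,140,120,90),(190,220,120,90))
"
```

```text
17.7333 [ 0.56620534  0.1850773  -0.00739105] [ 0.29329901  0.63970097 -0.36524703] 0.42820406427579377
```

View pics/c14.png

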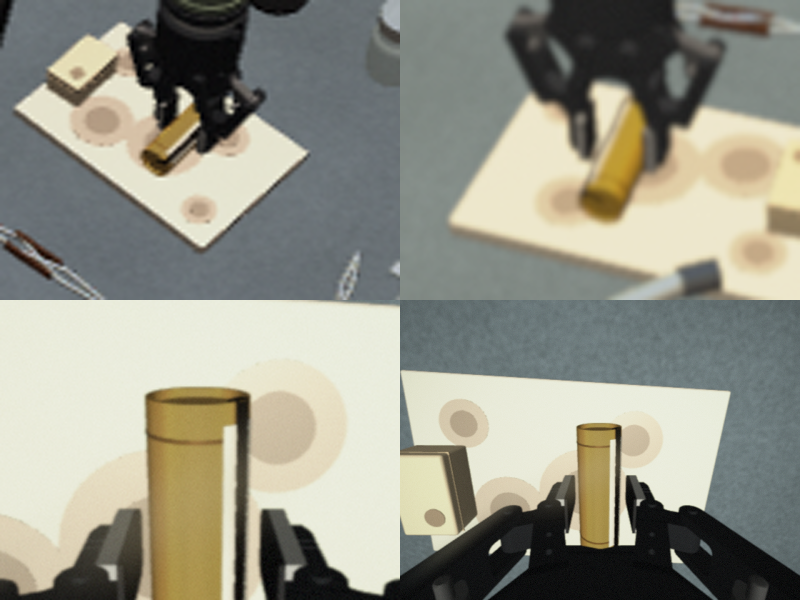

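Request:
servo_tool:
  targets:
    - [43,[-0.3,0.01,0],0]
    - [43,[-0.6,0.01,0],0]
    - [43,[-0.9,0.02,0],0]
    - [43,[-1.2,0.02,0],0]
    - [43,[-1.4,0.03,0],0]
    - [43,[-1.55,0.03,0],0]
    - [43,[-1.6,0.03,0],0]
    - [43,[-1.6,0.03,0],0]

```text
time_s: 18.4
eef_pos: [0.5499, 0.1854, -0.0073]
eef_rot: [0.714, 0.7, 0.0, 0.0]
contact_force: [0.7, 0.1, 0.1]
grip_width: 0.427
```

```bash
python3 -c "
from h import *
quad('c15.png',(265,140,120,90),(190,220,120,90))
w=grab_frame('wrist');crop(w,200,140,360,260,5,'w15.png')
"
```

```text
18.55 [ 0.55015731  0.18537975 -0.00736928] [0.25195386 0.95362066 0.42863091] 0.4278395710514035
```

View pics/w15.png

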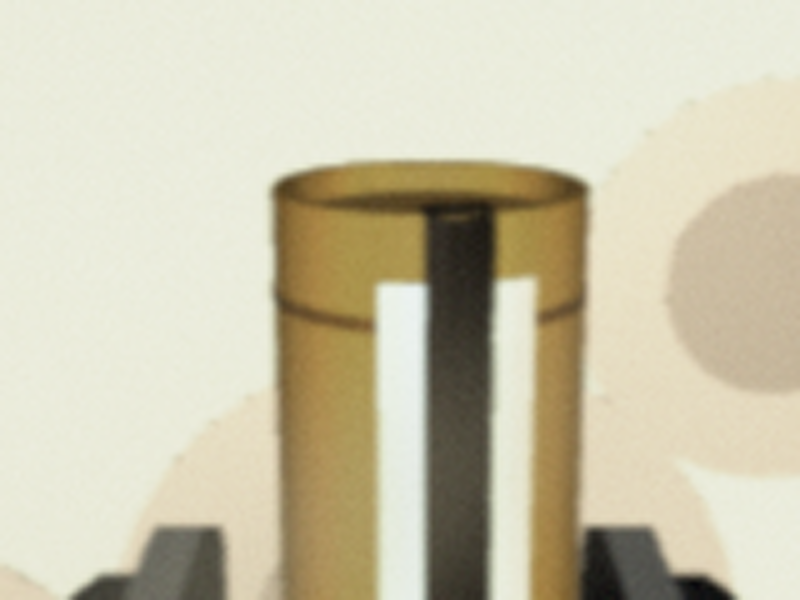

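Request:
servo_tool:
  targets:
    - [43,[-0.12,0,0],0]
    - [43,[-0.24,0,0],0]
    - [43,[-0.36,0,0],0]
    - [43,[-0.4,0,0],0]
    - [43,[-0.4,0,0],0]

```text
time_s: 19.02
eef_pos: [0.5457, 0.1853, -0.0074]
eef_rot: [0.714, 0.7, -0.0, -0.0]
contact_force: [0.1, -0.3, -0.0]
grip_width: 0.43
```

```bash
python3 -c "
from h import *
w=grab_frame('wrist');crop(w,200,140,360,260,5,'w16.png');print(read_state()['eef_pos'])
"
```

```text
[ 0.54586679  0.18532848 -0.00740275]
```

View pics/w16.png

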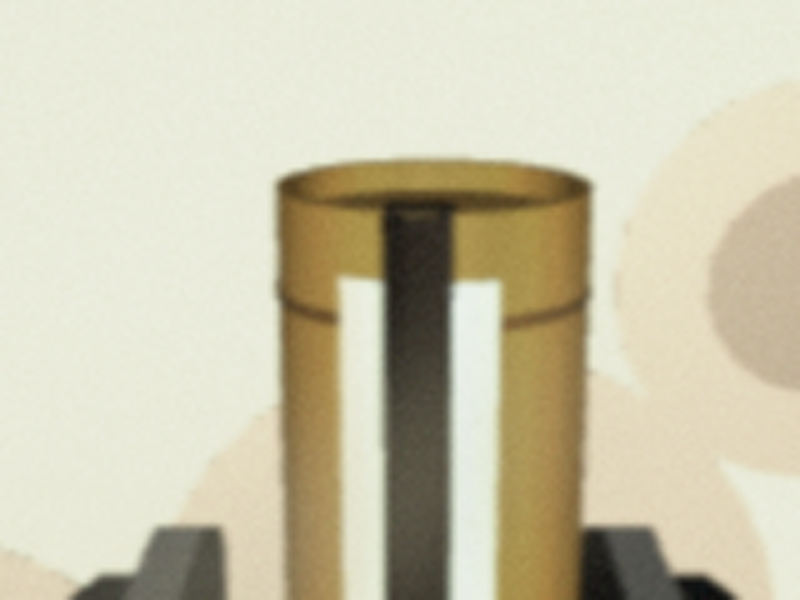

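Request:
servo_tool:
  targets:
    - [60,[0,0,0],0]
    - [70,[0,0,0],0]
    - [70,[0,0,0],0]
    - [80,[0,0,4],0]
    - [90,[0,0,8],0]
    - [100,[0,0,9],0]
    - [100,[0,0,9],0]

```text
time_s: 19.65
eef_pos: [0.5488, 0.1862, 0.0866]
eef_rot: [0.714, 0.7, 0.004, 0.002]
contact_force: [-0.2, 0.4, 0.8]
grip_width: 1.002
```

```bash
python3 -c "
from h import *
quad('c17.png',(265,140,120,90),(190,220,120,90))
s=read_state();print(s['joint_positions'])
fitall('S','case_small_center',(.547,.186,-.03))
fitall('F','firebrick_mid',(.447,.186,-.03))
"
```

```text
19.8 [0.54502522 0.18505462 0.08153167] [-0.9365516  -0.13438516 -0.18772909] 0.9995736537178036
[ 3.07353686e-01  4.20379730e-01  1.73172646e+00 -2.74158271e-05
  9.91536231e-01  3.28242784e-01]
S scene (array([547.2, 189.3,  -1.7]), np.float64(0.06)) 284
S side (array([549.7, 184.4,  -0.9]), np.float64(0.049)) 572
S wrist (array([549.8, 184.5,  -1.2]), np.float64(0.02)) 4403
S all (array([549.6, 184.2,  -1. ]), np.float64(0.082))
F side (array([446.6, 183.3,  -1.1]), np.float64(0.078)) 579
F wrist (array([447.4, 184.9,  -2.2]), np.float64(0.069)) 4528
F all (array([446.8, 184.5,  -1.5]), np.float64(0.076))
```

View pics/c17.png

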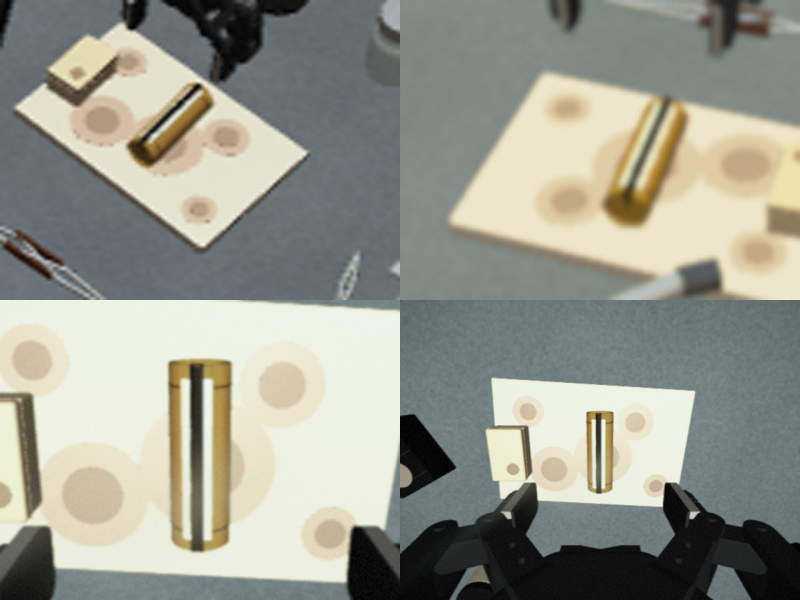

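Request:
servo_tool:
  targets:
    - [100,[-2,0,1],-7]
    - [100,[-5,0,1],-14]
    - [100,[-8,0,1],-21]
    - [100,[-9.8,0,1],-28]
    - [100,[-9.8,0,1],-35]
    - [100,[-9.8,0,1],-42]
    - [100,[-9.8,0,1],-49]
    - [100,[-9.8,0,1],-56]

```text
time_s: 21.07
eef_pos: [0.4479, 0.1854, 0.0929]
eef_rot: [0.96, 0.28, 0.0, 0.0]
contact_force: [0.7, -0.1, -0.4]
grip_width: 0.997
```

Request:
servo_tool:
  targets:
    - [100,[0,0,0],-7]
    - [100,[0,0,0],-14]
    - [100,[0,0,0],-21]
    - [100,[0,0,0],-28]
    - [100,[0,0,-1],-34.5]
    - [100,[0,0,-2],-34.5]
    - [100,[0,0,-2],-34.5]

```text
time_s: 21.65
eef_pos: [0.4468, 0.1849, 0.0713]
eef_rot: [1.0, -0.015, -0.001, 0.001]
contact_force: [-0.8, -0.2, 0.3]
grip_width: 1.001
```

```bash
python3 -c "
from h import *
quad('c18.png',(255,130,120,90),(210,220,120,90))
s=read_state();print(s['joint_positions'],Rn.from_quat(s['eef_rot']).as_euler('xyz',degrees=True))
fitall('F','firebrick_mid',(.447,.186,-.03),('wrist','side'))
"
```

```text
21.8 [0.44826351 0.18544582 0.0729896 ] [0.67676575 0.20478139 0.39255618] 0.9989958201760804
[ 3.68616825e-01  3.04444003e-01  1.94990630e+00 -1.18235028e-04
  8.86742061e-01  1.96884057e+00] [-1.79993731e+02 -2.84591342e-02 -1.68178885e+00]
F wrist (array([447.2, 185. ,  -1.7]), np.float64(0.048)) 4446
F side (array([446.7, 185. ,  -1.4]), np.float64(0.068)) 585
F all (array([447. , 185.1,  -1.7]), np.float64(0.055))
```

View pics/c18.png

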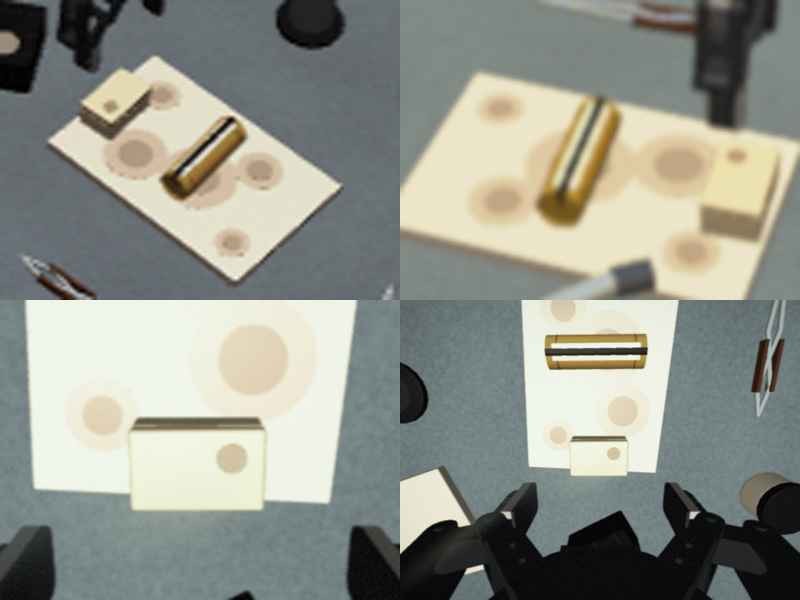

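Request:
servo_tool:
  targets:
    - [100,[-0.1,-0.05,-2],0]
    - [100,[-0.1,-0.05,-5],0]
    - [100,[-0.1,-0.05,-7],0]
    - [100,[-0.1,-0.05,-8],0]
    - [100,[-0.1,-0.05,-8],0]
    - [60,[-0.1,-0.05,-8],0]
    - [60,[-0.1,-0.05,-8],0]
    - [60,[-0.1,-0.05,-8],0]

```text
time_s: 22.67
eef_pos: [0.4483, 0.1854, -0.0058]
eef_rot: [1.0, -0.015, 0.001, -0.001]
contact_force: [0.7, 0.0, 0.4]
grip_width: 0.678
```

Request:
servo_tool:
  targets:
    - [60,[0.5,-0.02,0.1],0]
    - [60,[1.5,-0.05,0.1],0]
    - [60,[2.5,-0.07,0.1],0]
    - [60,[3.5,-0.1,0.1],0]
    - [60,[4.4,-0.13,0.1],0]
    - [60,[5,-0.15,0.1],0]
    - [60,[5.2,-0.15,0.1],0]
    - [60,[5.2,-0.15,0.1],0]

```text
time_s: 23.33
eef_pos: [0.5007, 0.1834, -0.0059]
eef_rot: [1.0, -0.015, 0.0, -0.0]
contact_force: [-1.5, -0.9, 5.4]
grip_width: 0.681
```

```bash
python3 -c "
from h import *
quad('c19.png',(255,130,120,90),(210,220,120,90))
w=grab_frame('wrist');crop(w,180,120,380,270,4,'w19.png')
fitall('F','firebrick_mid',(.498,.184,-.03),('wrist',))
fitall('S','case_small_center',(.5497,.1845,-.02),('wrist','side','scene'))
"
```

```text
23.4833 [ 0.50068477  0.18341948 -0.00585792] [ 0.44877561 -0.9454324   5.29765926] 0.6848664960748634
F wrist (array([499.9, 182.1,  -2. ]), np.float64(0.058)) 10548
S wrist (array([549.3, 184.2,  -1.1]), np.float64(0.017)) 13414
S side (array([5.503e+02, 1.840e+02, 4.000e-01]), np.float64(0.164)) 478
S scene (array([ 5.469e+02,  1.891e+02, -5.000e-01]), np.float64(0.118)) 262
S all (array([549.2, 185. ,  -0.8]), np.float64(0.123))
```

View pics/w19.png

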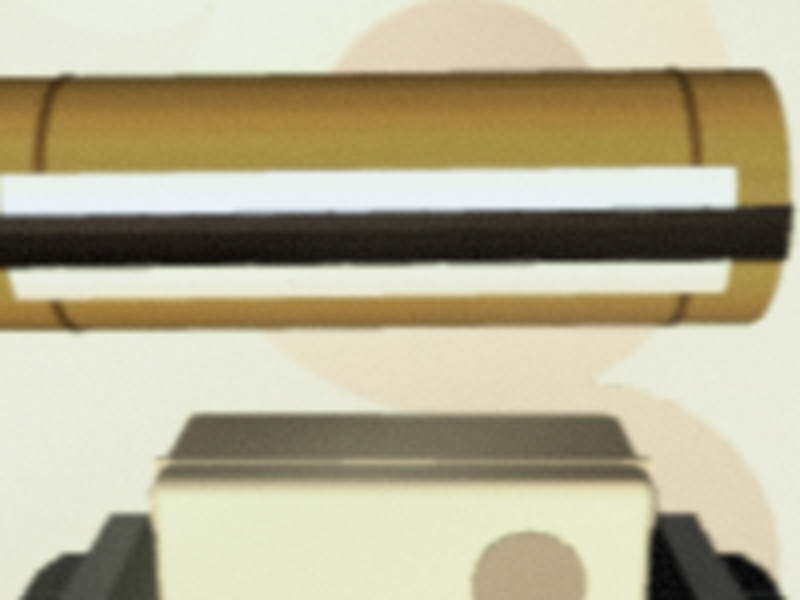

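View pics/c19.png

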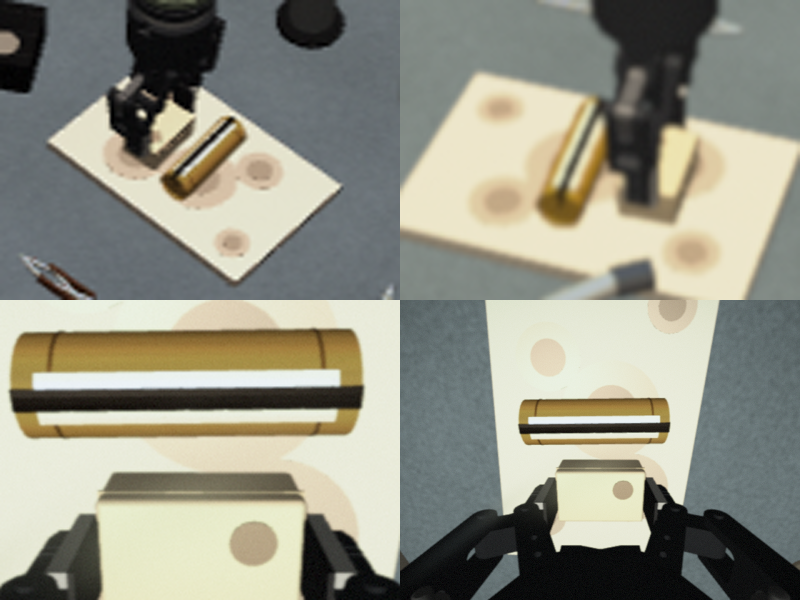

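Request:
servo_tool:
  targets:
    - [60,[0.35,0,0],0]
    - [60,[0.7,0,0],0]
    - [60,[0.95,-0.01,0],0]
    - [60,[1.15,-0.02,0],0]
    - [60,[1.28,-0.03,0],0]
    - [60,[1.37,-0.03,0],0]
    - [60,[1.4,-0.03,0],0]
    - [60,[1.4,-0.03,0],0]

```text
time_s: 24.6
eef_pos: [0.5109, 0.183, -0.0059]
eef_rot: [1.0, -0.015, -0.002, 0.0]
contact_force: [-5.1, 0.5, 12.3]
grip_width: 0.681
```

```bash
python3 -c "
from h import *
w=grab_frame('wrist');crop(w,180,140,380,290,4,'w20.png');print(read_state()['eef_pos'])
fitall('F','firebrick_mid',(.513,.182,-.03),('wrist',))
fitall('S','case_small_center',(.5497,.1845,-.02),('wrist',))
"
```

```text
[ 0.51096093  0.183027   -0.00587745]
F wrist (array([509.6, 181.4,  -1.5]), np.float64(0.087)) 10245
S wrist (array([549.3, 184.2,  -1. ]), np.float64(0.019)) 12858
```

View pics/w20.png

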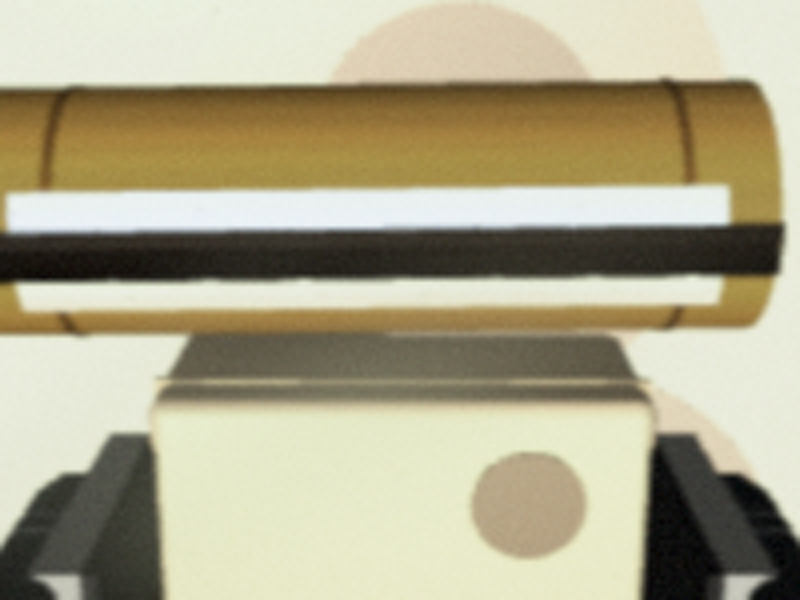

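Request:
servo_tool:
  targets:
    - [60,[0.1,0,0.1],0]
    - [60,[0.2,0,0.1],0]
    - [60,[0.25,0,0.1],0]
    - [60,[0.25,0,0.1],0]
    - [60,[0.25,0,0.1],0]

```text
time_s: 25.27
eef_pos: [0.5153, 0.183, -0.0058]
eef_rot: [1.0, -0.015, -0.0, 0.0]
contact_force: [0.0, 0.2, 0.6]
grip_width: 0.679
```

```bash
python3 -c "
from h import *
w=grab_frame('wrist');crop(w,180,140,380,290,4,'w21.png');print(read_state()['eef_pos'],read_state()['contact_force'])
fitall('F','firebrick_mid',(.513,.182,-.03),('wrist',))
fitall('S','case_small_center',(.5497,.1845,-.02),('wrist',))
"
```

```text
[ 0.51537278  0.18296182 -0.00576707] [-0.28120789  0.14624233 -0.61849573]
F wrist (array([513.7, 181.8,  -2.9]), np.float64(0.142)) 9570
S wrist (array([549.5, 184.2,  -1.3]), np.float64(0.016)) 12501
```

View pics/w21.png

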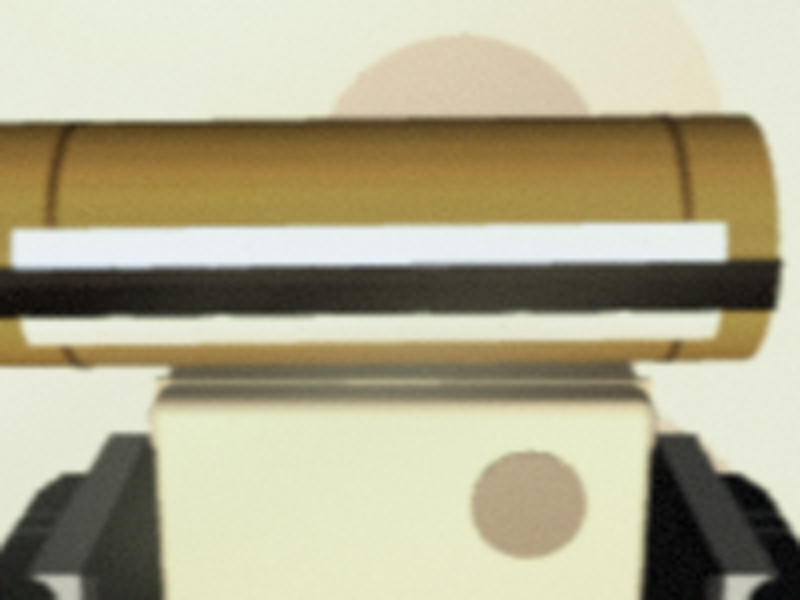

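Request:
servo_tool:
  targets:
    - [60,[0,0,0],0]
    - [80,[0,0,0],0]
    - [95,[0,0,0],0]
    - [95,[0,0,0.5],0]
    - [95,[0,0,4],0]
    - [95,[0,0,8],0]
    - [95,[1.5,0,11],0]
    - [95,[2.5,0,12],0]

```text
time_s: 26.18
eef_pos: [0.5439, 0.184, 0.1206]
eef_rot: [1.0, -0.015, 0.005, -0.002]
contact_force: [1.6, 0.2, 0.1]
grip_width: 0.95
```

```bash
python3 -c "
from h import *
quad('c22.png',(255,130,120,90),(210,220,120,90))
w=grab_frame('wrist');crop(w,200,120,360,240,5,'w22.png')
fitall('F','firebrick_mid',(.514,.182,-.03))
fitall('S','case_small_center',(.5497,.1845,-.02))
kv=cam('wrist');
for a in(-10,0,10):
    t=np.radians(a);print(a,[np.round((proj('wrist',[[.5495+.015*np.sin(t),.1845+y,.027+.015*np.cos(t)]],kv)[0]-[200,120])*5) for y in(-.03,.03)])
"
```

```text
26.3333 [0.54102847 0.18311367 0.1155441 ] [-0.47332272 -0.20670671 -0.55373222] 0.9484855267483414
F scene (array([511.8, 187.1,   1.3]), np.float64(0.129)) 273
F side (array([513.2, 182.1,   1. ]), np.float64(0.101)) 546
F wrist (array([ 5.142e+02,  1.819e+02, -4.000e-01]), np.float64(0.101)) 2958
F all (array([512.8, 183. ,   1.2]), np.float64(0.139))
S scene (array([548.5, 188.6,  -1.6]), np.float64(0.085)) 305
S side (array([550.5, 184.1,  -0.6]), np.float64(0.079)) 567
S wrist (array([549.6, 183.9,  -1.3]), np.float64(0.033)) 3447
S all (array([549.6, 184.9,  -1.4]), np.float64(0.1))
-10 [array([559., 396.]), array([207., 407.])]
0 [array([559., 382.]), array([206., 392.])]
10 [array([559., 367.]), array([205., 377.])]
```

View pics/w22.png

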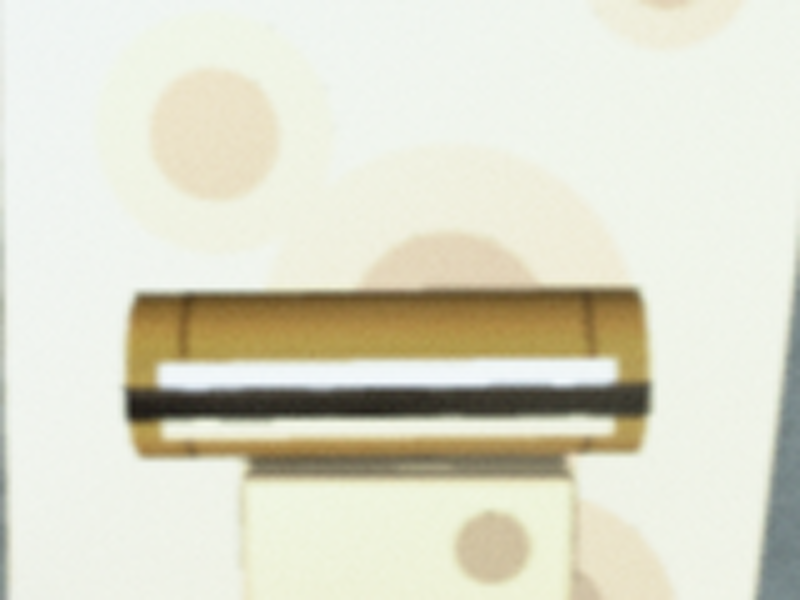

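View pics/c22.png

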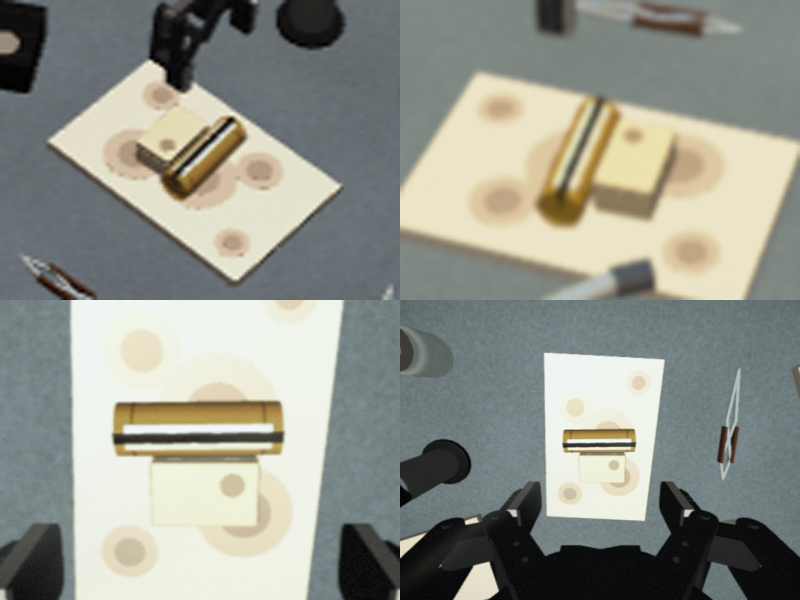

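```bash
cat >> h.py <<'E'
def seatang(kind,p,row_or_cols,im,kv):
    pass
E
python3 -c "
from h import *
kv=cam('wrist')
p=(.5496,.184,np.radians(-1.3));c,s=np.cos(p[2]),np.sin(p[2])
u=proj('wrist',body_pts('S',p),kv);h=cv2.convexHull(u.astype(np.float32))[:,0]
def edge(col):
    r=[]
    for a,b in zip(h,np.roll(h,-1,0)):
        if (a[0]-col)*(b[0]-col)<0: r.append(a[1]+(b[1]-a[1])*(col-a[0])/(b[0]-a[0]))
    return (np.array(sorted(r))-120)*5
for y in(-.025,.0,.025):
    for a in(-12,-8,-4,0):
        t=np.radians(a);x=.015*np.sin(t)
        q=proj('wrist',[[p[0]+c*x-s*y,p[1]+s*x+c*y,.027+.015*np.cos(t)]],kv)[0]
        e=edge(q[0]);g=(q-[200,120])*5;print(y,a,np.round(g),np.round(e),'frac',round((g[1]-e[0])/(e[1]-e[0]),3))
im=cv2.imread('pics/w22.png')
for col in (230,380,530):
    g=im[:,col-3:col+4].mean(1).astype(int)
    print(col,[(r,*g[r]) for r in list(range(284,300,3))+list(range(380,425,3))+list(range(445,466,3))])
"
```

```text
-0.025 -12 [532. 403.] [281. 449.] frac 0.725
-0.025 -8 [532. 397.] [281. 449.] frac 0.692
-0.025 -4 [532. 391.] [281. 449.] frac 0.658
-0.025 0 [533. 385.] [281. 449.] frac 0.622
0.0 -12 [386. 404.] [282. 450.] frac 0.725
0.0 -8 [386. 398.] [282. 450.] frac 0.692
0.0 -4 [385. 392.] [282. 450.] frac 0.658
0.0 0 [385. 387.] [282. 450.] frac 0.622
0.025 -12 [239. 405.] [284. 451.] frac 0.725
0.025 -8 [239. 399.] [284. 451.] frac 0.692
0.025 -4 [239. 394.] [284. 451.] frac 0.658
0.025 0 [238. 388.] [284. 451.] frac 0.622
230 [(284, np.int64(239), np.int64(246), np.int64(241)), (287, np.int64(226), np.int64(235), np.int64(230)), (290, np.int64(180), np.int64(196), np.int64(193)), (293, np.int64(116), np.int64(141), np.int64(146)), (296, np.int64(70), np.int64(102), np.int64(117)), (299, np.int64(42), np.int64(82), np.int64(105)), (380, np.int64(250), np.int64(247), np.int64(242)), (383, np.int64(236), np.int64(231), np.int64(225)), (386, np.int64(211), np.int64(204), np.int64(196)), (389, np.int64(154), np.int64(151), np.int64(147)), (392, np.int64(98), np.int64(101), np.int64(102)), (39
[... 2999 characters left out ...]
nt64(44), np.int64(54), np.int64(56)), (407, np.int64(47), np.int64(56), np.int64(58)), (410, np.int64(53), np.int64(66), np.int64(67)), (413, np.int64(87), np.int64(104), np.int64(102)), (416, np.int64(133), np.int64(153), np.int64(149)), (419, np.int64(186), np.int64(205), np.int64(201)), (422, np.int64(217), np.int64(234), np.int64(231)), (445, np.int64(87), np.int64(145), np.int64(174)), (448, np.int64(83), np.int64(136), np.int64(165)), (451, np.int64(82), np.int64(130), np.int64(156)), (454, np.int64(84), np.int64(122), np.int64(140)), (457, np.int64(88), np.int64(117), np.int64(127)), (460, np.int64(92), np.int64(115), np.int64(122)), (463, np.int64(98), np.int64(119), np.int64(125))]
```

Request:
servo_tool:
  targets:
    - [90,[-1,-4,4],0]
    - [90,[-2,-8,5],0]
    - [90,[-3,-12,5],0]
    - [90,[-4,-16,5],4]
    - [90,[-5,-20,5],9]
    - [90,[-6,-24,5],14]
    - [90,[-7,-28,5],20]
    - [90,[-7.5,-32,5],26]

```text
time_s: 27.65
eef_pos: [0.4665, -0.1243, 0.1649]
eef_rot: [0.978, 0.21, 0.0, 0.0]
contact_force: [0.9, -0.5, -0.6]
grip_width: 0.899
```

Request:
servo_tool:
  targets:
    - [90,[-0.5,-4,0],2]
    - [90,[-0.5,-7.5,0],2]
    - [90,[-0.5,-7.5,0],2]
    - [90,[-0.5,-7.5,0],2]

```text
time_s: 27.98
eef_pos: [0.4626, -0.199, 0.1645]
eef_rot: [0.975, 0.223, 0.0, -0.0]
contact_force: [0.5, 0.7, 0.2]
grip_width: 0.901
```

```bash
python3 -c "
from h import *
quad('c23.png',(180,215,120,90),(240,110,120,90))
w=grab_frame('wrist');crop(w,180,120,380,270,4,'w23.png')
fitall('L','case_large_center',(.528,-.2135,.46))
fitall('C','charcoal_mid',(.5565,-.181,.44))
kv=cam('wrist');
p=(.528,-.2135,np.radians(26.5));c,s=np.cos(p[2]),np.sin(p[2])
u=proj('wrist',body_pts('L',p),kv);h=cv2.convexHull(u.astype(np.float32))[:,0]
def edge(col):
    r=[]
    for a,b in zip(h,np.roll(h,-1,0)):
        if (a[0]-col)*(b[0]-col)<0: r.append(a[1]+(b[1]-a[1])*(col-a[0])/(b[0]-a[0]))
    return (np.array(sorted(r))-120)*4
for y in(-.02,.02):
    for a in(-12,-6,0,6,12):
        t=np.radians(a);x=.02*np.sin(t)
        q=proj('wrist',[[p[0]+c*x-s*y,p[1]+s*x+c*y,.032+.02*np.cos(t)]],kv)[0]
        e=edge(q[0]);g=(q-[180,120])*4;print(y,a,np.round(g),np.round(e),'frac',round((g[1]-e[0])/(e[1]-e[0]),3))
"
```

```text
28.1333 [ 0.46278297 -0.1964433   0.164533  ] [0.57484269 0.75953624 0.37067096] 0.8988461979080945
L scene (array([ 526.6, -209.7,   27. ]), np.float64(0.042)) 630
L side (array([ 529.3, -215.4,   26. ]), np.float64(0.103)) 447
L wrist (array([ 527.6, -214.2,   26. ]), np.float64(0.034)) 4637
L all (array([ 528.1, -213.8,   26.6]), np.float64(0.084))
C scene (array([ 557.1, -178.3,   24.8]), np.float64(0.104)) 358
C side (array([ 556.7, -181. ,   25.6]), np.float64(0.06)) 343
C wrist (array([ 555.9, -181.3,   25.3]), np.float64(0.034)) 2718
C all (array([ 556.4, -180.9,   25.4]), np.float64(0.088))
-0.02 -12 [660. 106.] [  0. 164.] frac 0.649
-0.02 -6 [661.  97.] [  0. 164.] frac 0.595
-0.02 0 [662.  88.] [  0. 164.] frac 0.54
-0.02 6 [662.  79.] [  0. 164.] frac 0.484
-0.02 12 [662.  70.] [  0. 164.] frac 0.428
0.02 -12 [491. 108.] [  2. 165.] frac 0.649
0.02 -6 [491.  99.] [  2. 165.] frac 0.595
0.02 0 [491.  90.] [  2. 165.] frac 0.54
0.02 6 [491.  81.] [  2. 165.] frac 0.484
0.02 12 [491.  72.] [  2. 165.] frac 0.428
```

View pics/w23.png

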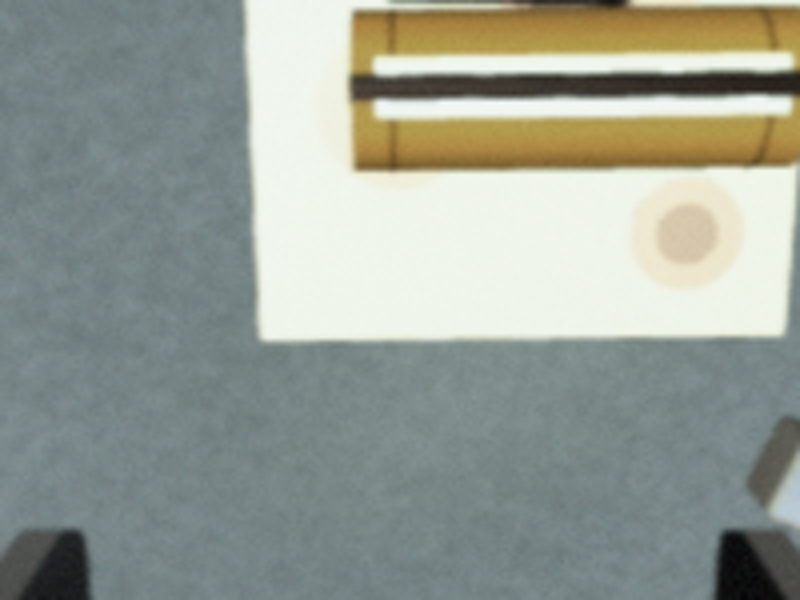

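View pics/c23.png

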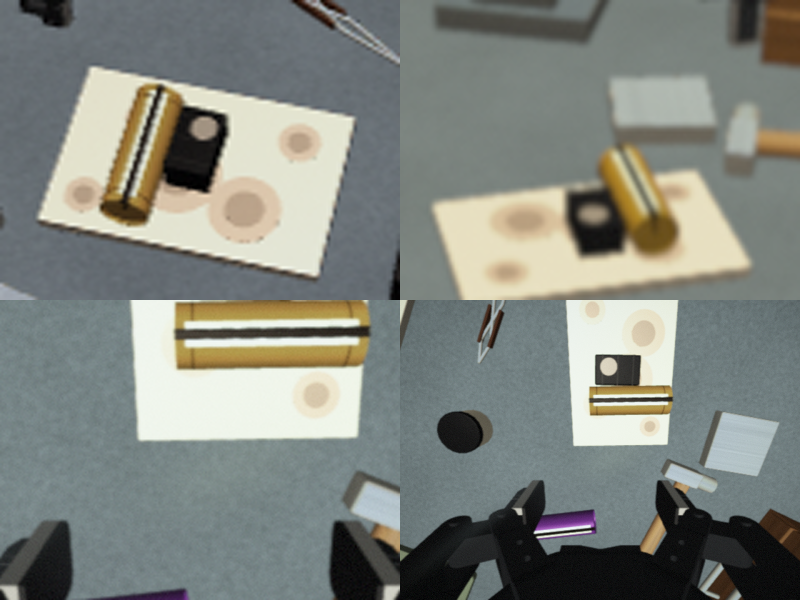

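```bash
python3 -c "
from rig import *
print(close_job())"
```

```text
the job is handed in; nothing more can be done
None
```

I rolled both cases seat-up, set each board's block against its case as a chock, and handed the job in at about 28 s of the 72 s allowed. No verdict was reported.

**How it was done:** I rolled each case between the half-closed fingers without lifting it. I then gripped each block and slid it along its board, stopping just short of the case. The charcoal used was the smallest one, the one standing on the board; I left the purple cylinder alone.

| | Seat off vertical (limit 15°) | Gap to block (limit 6 mm) | Sideways offset (limit 45 mm) |
|---|---|---|---|
| Large case | about +6.5° | about 1 mm | about 17 mm |
| Small case | about −7° | about 1.5 mm | about 1–2 mm |

These come from the last wrist-camera pictures of each pair. Both cases looked at rest in them, and the arm was clear of everything.

**What disagreed or failed:**
- **First pass:** the first attempt on the large case went over it without touching. The half-open fingertips stand about 28 mm behind the stated TCP, so I went lower on the second try.
- **Small seat angle:** readings ranged from −5° to −9°; I did not nudge it further.
- **Gap readings:** scene-camera positions came out up to about 5 mm off the wrist camera's. By those readings the gaps would be about 2.5–3 mm, still inside the limit.
- **Bystanders:** I did not re-measure the tools and pots. The arm never came near them and the last pictures show no change.

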